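# Clamp a relay module in the test cradle with the slip-clutch cap

### The job

Lower the small relay module, faceplate up, gently into the bay of the clamping test cradle. Then turn the round ribbed cap on the cradle's column clockwise until the jaw has pushed the module hard against the stop and the cap's slip clutch has clicked two or three times; stop there (never a fourth click), leave it clamped and let go. Leave the other things on the bench alone.

Things in the scene. Friction and masses are not known exactly. Their poses are not given: they have to be found in the camera images.
- module: The small loose relay module: light grey block 44 (x) by 70 (y) by 60 (z) mm, 0.2 to 0.42 kg, with a flat faceplate (small display and keys) on top. Stands on the bench; origin at the centre of its underside, z up. It goes into the bay with its 70 mm length along the bay's y, either way round.
- cradle: The clamping test cradle, fixed to the bench: grey base plate 110 (x) by 200 (y) by 10 mm thick. Origin at bench height under the middle of the bay. In order along its +y: fixed stop, bay, sliding jaw (44 mm wide, 41 high over the bay floor), drive column with the cap. Two low side guides, inner faces at x = -24.5 and +24.5 mm, 14 mm high over the floor, with lead-in lips sloping outward to 21 mm.
- bay (a point): Centre of the bay's floor, 10 mm above the bench; axes as the cradle. A module resting fully against the stop has its origin at y = -2.5 mm, x between -2.5 and 2.5 mm and z = 0 here. The jaw starts 73.5 to 78.5 mm from the stop (3.5 to 8.5 mm of play for the module). Clockwise turning of the cap brings it nearer by 2.5 mm per rad, at a steady 0.27 N m or less while it runs free; anticlockwise draws it back. It stays where it is left; clamped, it presses with about 30 N.
- stop (a point): Middle of the stop's inner face, 37.5 mm to -y of the bay's centre. The stop is 60 mm wide and 40 mm high over the bay floor, with a lip sloping outward to 50 mm; axes as the cradle.
- column_top (a point): Centre of the top of the drive column (50 x 46 mm), 70 mm above the bench, 100 mm to +y of the bay's centre; axes as the cradle.
- cap_grip (a point): On the axis of the round ribbed black cap above the column, at the height to grip it, 96 mm above the bench. The cap is 34 mm across, 30 mm tall (79 to 109 mm above the bench), turns about the vertical, does not rise or sink. A white line on its top and a black one on the steel collar (41 mm across) under it show the slip. All else within 60 mm of the axis is below 78 mm.
- follower (a joint): Follower in the cap showing its slip against the collar: metres, 0 at the start, 0.001 per rad of clockwise slip (0.00031 a click): finer than it can be measured, so feel the clicks. At about 0.32 N m the clutch slips, 20 clicks a turn: before each click the cap resists with up to 0.3 N m, after it springs on, pushing clockwise with 0.15 to 0.2, then resists again. Released, it settles in a notch.
- big_relay: A bystander: a large white relay unit, 110 x 75 x 150 mm, 1.4 kg, standing on the bench; origin at the centre of its underside.
- screwdriver: A bystander: screwdriver 200 mm long, 26 mm thick at the black handle, lying on the bench along its x axis; origin under its middle.
- wood_box: A bystander: closed wooden instrument box, 140 x 100 x 65 mm; origin at the centre of its underside.
Not all that is in view belongs to the job. Leave any brown look-alike of the cradle alone.

How it is judged:
By the outcome, as a careful person would: the job done as asked, in the order asked, and still so for the second after the job is handed in, with the robot touching nothing.
It also fails if it takes over 72 s, if anything falls off the work surface, if the arm or the gripper's body presses on something with over 40 N, if the wrist force passes 120 N, or if a joint passes its speed limit or range.

### The arm

A 7-joint arm with a two-finger parallel gripper is mounted at the origin on the work surface. World frame = base frame: x ahead of the robot, y to its left, z up, the work surface at z = 0. Lengths are in m, angles in rad, forces in N, time in s.
With the tool pointing down it reaches from about 0.425 to 0.925 m from the base axis. Payload 6.8 kg.
Tool frame: the origin (TCP) lies at the very end of the fingers, on their centre line; the grasp point (between the pads) lies 19 mm behind it; z points along the fingers, x is the direction in which the jaws open and shut, and the axes are right-handed (so a half turn about z gives the same grasp; the last joint's range is limited). The gripper opens to 85 mm and grips with 20 to 120 N. Pads are 22 mm wide; open, the fingers measure 114 mm over their backs; the gripper's body (76 mm by 85 mm) begins 54 mm behind the grasp point. The pads swing forward as they close: fully open they stand 13 mm farther back than shut.
Start: joints at [-1.317, 0.477, 0.022, 1.555, -0.011, 1.109, -0.083], TCP at [0.239, 0.631, 0.231] pointing down, gripper open.
Joint ranges: [-2.96, 2.96], [-0.34, 2.1], [-1.41, 1.46], [0.24, 2.44], [-1.37, 4.51], [0.17, 1.92], [-2.96, 2.96]. Speed limits (rad/s): [2.39, 2.39, 3.14, 3.14, 3.14, 3.14, 3.14].

### API

Orientations are given as a rotation vector (axis times angle).
In Python, from bench import * gives the robot as it stands.
- The arm moves only by the tool servo_tool, never from a script. Its argument "increments" is one flat list of numbers, 7 for each row, row after row: the shift along the tool's x, y, z in mm, then the turn, a rotation vector about the tool's x, y, z in rad, then the finger opening in mm, from 0 to 85.4. In form: [tx, ty, tz, wx, wy, wz, fingers, tx, ty, tz, wx, wy, wz, fingers, ...]. A call has exactly 8 rows; each row shifts and turns the commanded pose from where the row before left it, along the tool's axes as they then stand; what a row does not reach is not made up. A row lasts 1/8 s, in which the tool goes at most 62.5 mm and 10.7 degrees, less where a joint would pass 70% of its speed; a pose out of reach is approached as far as the arm can. A call is refused whole if a number of a shift passes 62.5 or a number of a turn 0.188, either way. A call with a gripper value outside its range is refused whole. The fingers move at their own pace and stop on an object; "squeeze" is the grip in N (left out, the last holds). Time passes only in rows, so rows that do not move let the fingers close, or fill a call up. It gives the time, the measured TCP pose, the force and the opening at its end, in the units of the state.
- get_obs(): the state, without advancing time (a new reading comes with each control period).
- grab_frame(name): name is "scene" or "top" or "wrist"; returns (picture, depth): 384x512x3 uint8, red, green, blue; 384x512 float32, m along the optical axis (not along the pixel's ray), 0 where there is no reading.
- calibration(name): a dict with "fx", "fy", "cx", "cy" (pixels), "eye" and "orientation" of the camera in the world; the wrist camera has in their place "T_tool_cam" (4x4, takes a point from camera to tool coordinates, whose origin is the TCP and whose axes are the tool frame's). Camera axes: x right, y up, looking along -z (the intrinsics and any distortion apply to the point x, -y, -z); pixel columns grow to the right and rows downward; lengths in m; the calibration is good to about 2 mm. The wrist camera is an equidistant fisheye: a pixel r from the principal point sees the ray r / f radians off the axis. A picture is of the moment at which its call begins: read the wrist's pose just before it. calibration takes no time and is no camera call.
- hand_in(): hands the job in, once; it reports no verdict.
The state is a dict: "clock": time; "joints": joint angles; "qvel": joint speeds; "tau": joint torques, N m; "tcp_pos": TCP position; "orientation": TCP orientation; "contact_force": force on the tool from outside, world axes, zero at the start; "moment": the same for the moment, N m; "grip_width": finger opening in m.
Only numpy, scipy, OpenCV 4.12 (cv2) and the standard library are available. Lean on these libraries where they do the work, as an engineer would, in place of code of your own. Each camera call takes 0.05 s, during which the arm holds its last target.

## Working session

There is one attempt and no reset: what is moved stays moved. The work goes in short steps, Python scripts to look and compute and a tool call to move; the robot and the scene stay as the last step left them, time stands still between calls to the robot, and variables do not carry over. Pictures are saved under pics/ and viewed, and the job is handed in when it is done.

Besides the shell and the picture viewer there is one more tool, called in YAML: its name, and indented under it one key for each argument. servo_tool: Moves the arm, as the interface text tells. Its arguments: {"type":"object","properties":{"increments":{"type":"array","items":{"type":"number"}},"squeeze":{"type":"number"}},"required":["increments"]}

```bash
ls; mkdir -p pics; cat > h.py <<'E'
from bench import *
import numpy as np, cv2
from scipy.spatial.transform import Rotation as R
def save(n,img,s=1,crop=None):
    if crop: a,b,c,d=crop; img=img[b:d,a:c]
    img=cv2.resize(img,None,fx=s,fy=s,interpolation=cv2.INTER_CUBIC)
    cv2.imwrite('pics/'+n,img[:,:,::-1])
E
python3 - <<'E'
from h import *
o=get_obs();print(o)
for n in ['scene','top','wrist']:
    p,d=grab_frame(n); save(n+'0.png',p,1.5); np.savez(n+'0.npz',p=p,d=d); print(n,calibration(n))
E
```

```text
pics
{'clock': 0.0, 'joints': array([-1.31715905,  0.47778451,  0.02234296,  1.55645202, -0.01148017,
        1.10929653, -0.08310349]), 'qvel': array([-1.09600619e-03, -1.10966688e-03,  4.53320235e-04, -2.10281124e-03,
        1.14135789e-03,  6.51142691e-04, -6.16462364e-06]), 'tau': array([ 2.22968829e-04, -5.96453261e+01,  1.60793591e+00, -2.81185716e+01,
        1.24165855e-02,  9.54501535e-03, -8.20110614e-06]), 'tcp_pos': array([0.23869439, 0.63075585, 0.230336  ]), 'orientation': array([ 2.58383651e+00,  1.78497846e+00, -2.19575267e-03]), 'contact_force': array([-0.54972527,  0.37608416,  0.22699482]), 'moment': array([-0.0091294 ,  0.02629223,  0.02715762]), 'grip_width': 0.08524087978984952}
scene {'fx': 483.05435256634064, 'fy': 483.05435256634064, 'cx': 256.60744385211416, 'cy': 193.42260244233023, 'eye': array([ 1.44124678, -0.15710856,  0.80977045]), 'orientation': array([0.71771911, 0.63456416, 1.31853509])}
top {'fx': 447.27530374525975, 'fy': 447.27530374525975, 'cx': 259.92094456073744, 'cy': 191.2041356436161, 'eye': array([ 0.49257877, -0.02034447,  1.23554152]), 'orientation': array([ 0.05309227, -0.05739245, -1.56710177])}
wrist {'fx': 297.3186396354542, 'fy': 297.3186396354542, 'cx': 253.3969847154952, 'cy': 189.70091617988462, 'T_tool_cam': array([[ 9.99999465e-01, -1.37033264e-04, -1.02556180e-03,
         1.17637774e-03],
       [-4.61762366e-04, -9.46113356e-01, -3.23835305e-01,
        -8.41751913e-02],
       [-9.25921507e-04,  3.23835605e-01, -9.46112913e-01,
        -1.42550098e-01],
       [ 0.00000000e+00,  0.00000000e+00,  0.00000000e+00,
         1.00000000e+00]])}
```

View pics/top0.png

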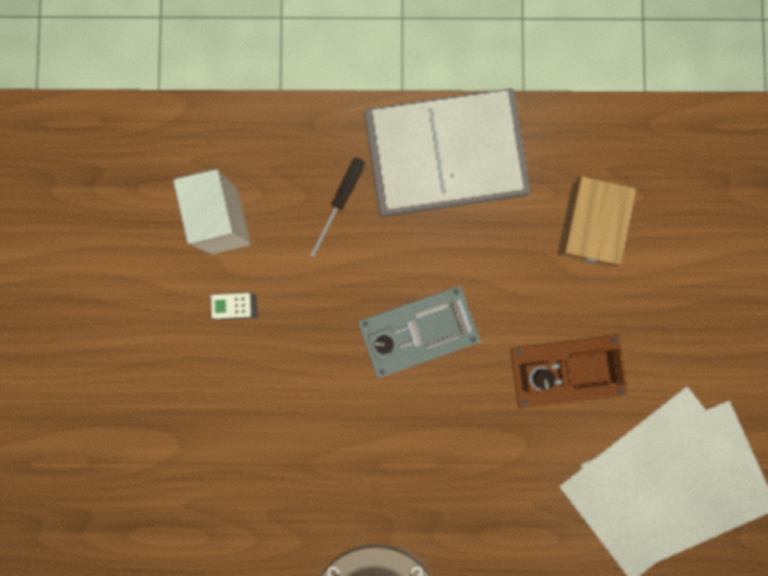

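View pics/scene0.png

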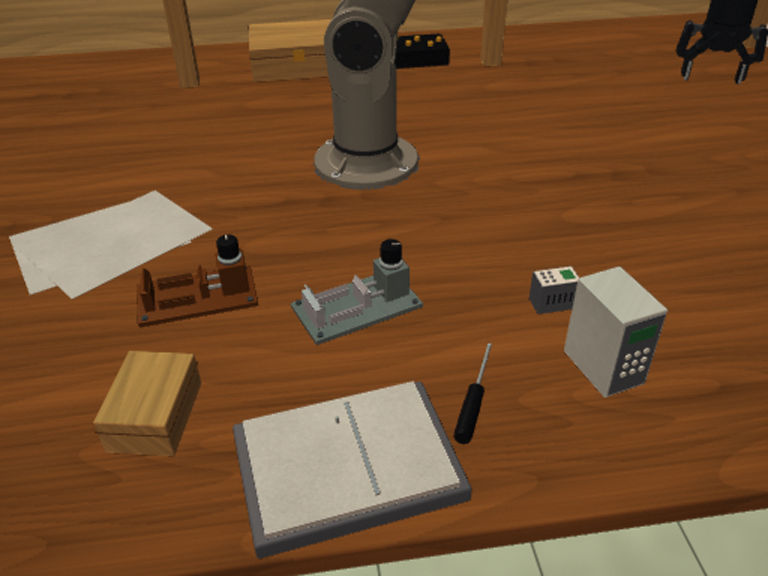

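View pics/wrist0.png

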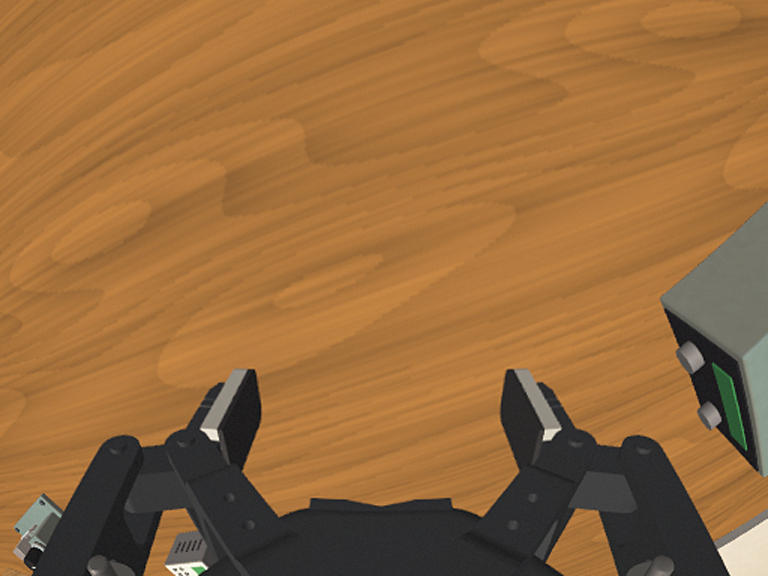

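The top view shows the module at about (233,306), the grey cradle at (420,332) with its cap at (384,343) and stop at the right end (463,317), and the brown look-alike at (568,372), all in the 1.5x picture. I'll enlarge these areas.

```bash
python3 - <<'E'
from h import *
p=np.load('top0.npz')['p']
save('topc.png',p,8,(232,184,328,256)); save('topm.png',p,10,(130,185,180,225))
p=np.load('scene0.npz')['p']
save('scc.png',p,8,(190,155,288,230)); 
E
```

```text
(no output)
```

View pics/topc.png

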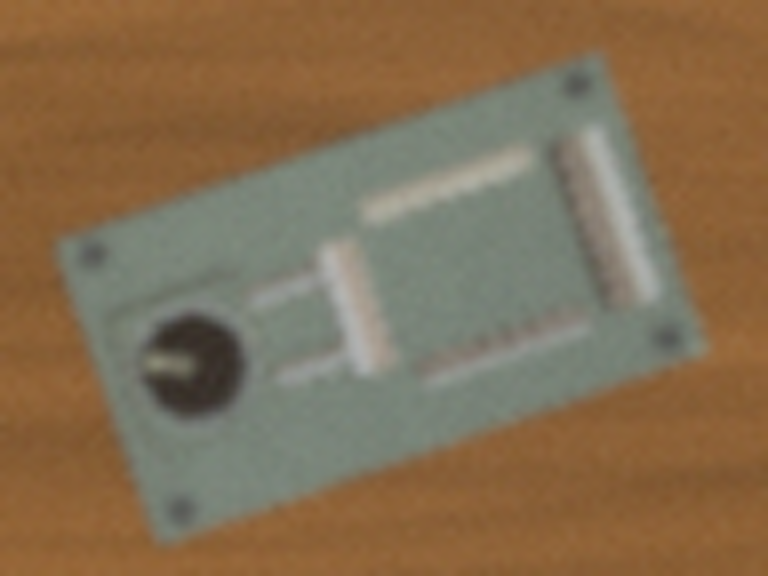

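View pics/topm.png

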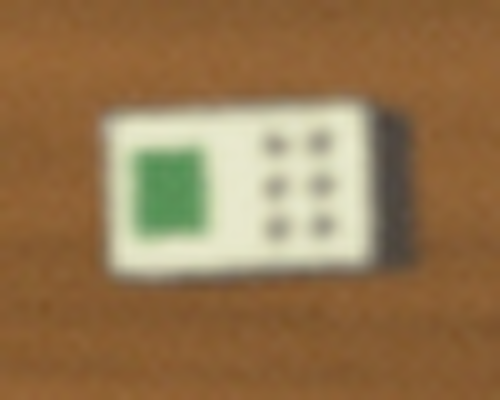

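View pics/scc.png

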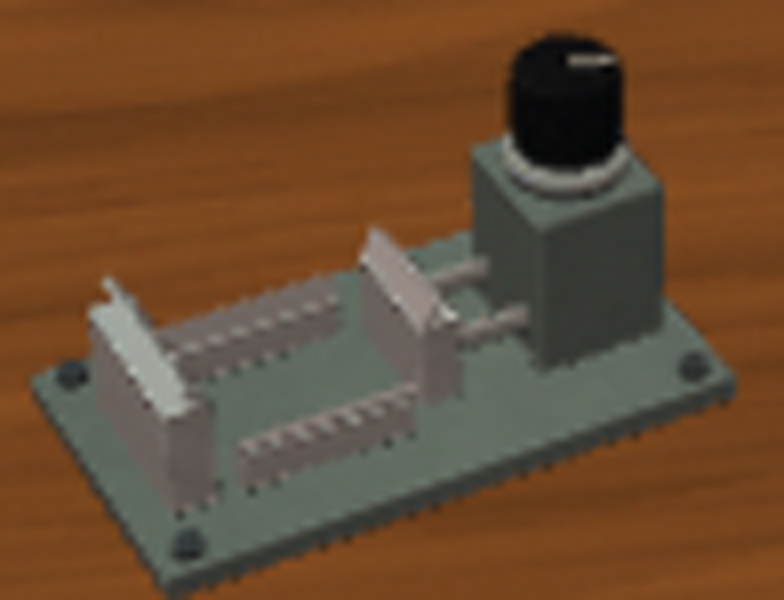

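```bash
cat >> h.py <<'E'
def ray(cal,u,v):
    d=np.array([(u-cal['cx'])/cal['fx'],-(v-cal['cy'])/cal['fy'],-1.])
    return cal['eye'],R.from_rotvec(cal['orientation']).as_matrix()@d
def atz(name,U,V,s,ox,oy,z):
    cal=calibration(name); e,d=ray(cal,(U+.5)/s-.5+ox,(V+.5)/s-.5+oy)
    return (e+d*(z-e[2])/d[2])[:2]
E
python3 - <<'E'
from h import *
f=lambda U,V,z:atz('top',U,V,8,232,184,z)
c=np.array([f(*q,.01) for q in [(58,242),(600,52),(707,350),(163,545)]]); print(c,c.mean(0))
print('edges',[np.linalg.norm(c[i]-c[(i+1)%4]) for i in range(4)])
print('ydir',[(np.degrees(np.arctan2(*(v)[::-1]))) for v in (c[0]-c[1],c[3]-c[2])],'x',[(np.degrees(np.arctan2(*(v)[::-1]))) for v in (c[0]-c[3],c[1]-c[2])])
print('cap',f(192,366,.109))
print('stop bottom inner',f(560,145,.05),f(610,305,.05),'outer',f(600,128,.06),f(655,298,.06))
print('jaw', f(345,240,.051),f(392,368,.051),f(322,250,.051),f(362,375,.051))
m=np.array([atz('top',*q,10,130,185,.06) for q in [(106,113),(370,102),(376,268),(112,276)]]);print(m,m.mean(0))
print([np.linalg.norm(m[i]-m[(i+1)%4]) for i in range(4)])
print('mod y',[(np.degrees(np.arctan2(*(v)[::-1]))) for v in (m[0]-m[1],m[3]-m[2])])
g=lambda U,V,z:atz('scene',U,V,8,190,155,z)
print('scene plate',[g(*q,.01) for q in [(33,383),(168,582),(735,380)]],'cap',g(566,62,.109))
d=np.load('top0.npz')['d'];print(d[228:232,254:258],d[204,154])
E
```

```text
[[ 0.51676141  0.03401095]
 [ 0.58250656 -0.15174558]
 [ 0.48056801 -0.18784759]
 [ 0.41393049 -0.00233299]] [ 0.49844162 -0.0769788 ]
edges [np.float64(0.19704800312224394), np.float64(0.10814260654580861), np.float64(0.19711982958673485), np.float64(0.10906456621253399)]
ydir [np.float64(109.49049324499785), np.float64(109.75847287965362)] x [np.float64(19.465138522260116), np.float64(19.50183492879609)]
cap [ 0.47607239 -0.01265446]
stop bottom inner [ 0.54860085 -0.13404795] [ 0.49570079 -0.15039154] outer [ 0.55376596 -0.14627319] [ 0.49800741 -0.1640664 ]
jaw [ 0.51689262 -0.06271077] [ 0.47475288 -0.07824217] [ 0.51356702 -0.05510673] [ 0.47242385 -0.06834419]
[[0.56221512 0.2916153 ]
 [0.56532727 0.2222537 ]
 [0.52167762 0.21991326]
 [0.51937492 0.28911221]] [0.54214873 0.25572362]
[np.float64(0.06943137804777817), np.float64(0.04371234867628485), np.float64(0.06923725857390213), np.float64(0.04291326655050097)]
mod y [np.float64(92.56905118311433), np.float64(91.9059043007982)]
scene plate [array([ 0.48539875, -0.18764192]), array([ 0.58479112, -0.15172782]), array([0.5197549 , 0.03412048])] cap [ 0.47578179 -0.01301927]
[[1.1248952 1.1248379 1.1241802 1.1255077]
 [1.12162   1.1264734 1.1251242 1.1233817]
 [1.1209562 1.121224  1.1230353 1.1248286]
 [1.1199273 1.1237977 1.1216422 1.1248971]] 1.1779379
```

```bash
cat >> h.py <<'E'
def heading(o):
    M=R.from_rotvec(o['orientation']).as_matrix(); return np.degrees(np.arctan2(M[1,0],M[0,0])),np.degrees(np.arccos(min(1,-M[2,2])))
def plan(pos,head,n,grip,o=None,tail=0):
    """n rows to world pos, heading of tool x deg, tool down; levelled"""
    o=o or get_obs()
    M=R.from_rotvec(o['orientation']).as_matrix()
    a=np.radians(head)
    T=np.column_stack([[np.cos(a),np.sin(a),0],[np.sin(a),-np.cos(a),0],[0,0,-1]])
    w=R.from_matrix(M.T@T).as_rotvec()/n
    d=(np.array(pos)-o['tcp_pos'])/n*1000
    out=[]
    for k in range(n):
        s=M.T@d; out.append([round(float(x),1) for x in s]+[round(float(x),3) for x in w]+[grip]); M=M@R.from_rotvec(w).as_matrix()
    for r in out: print(','.join(map(str,r))+',')
def st():
    o=get_obs(); print('t',o['clock'],'tcp',np.round(o['tcp_pos'],4),'head,tilt',np.round(heading(o),2),'F',np.round(o['contact_force'],2),'M',np.round(o['moment'],3),'w',round(o['grip_width'],4),'j',np.round(o['joints'],2)); return o
def wpix(o,u,v,z):
    """wrist pixel -> world xy at height z"""
    c=calibration('wrist'); T=c['T_tool_cam']; x=(u-c['cx'])/c['fx'];y=(v-c['cy'])/c['fy'];r=np.hypot(x,y)
    d=np.array([np.sin(r)*x/r,-np.sin(r)*y/r,-np.cos(r)]) if r>0 else np.array([0,0,-1.])
    M=R.from_rotvec(o['orientation']).as_matrix(); e=o['tcp_pos']+M@T[:3,3]; d=M@T[:3,:3]@d
    return (e+d*(z-e[2])/d[2])[:2]
E
python3 - <<'E'
from h import *
st(); plan([.542,.2557,.15],2.2,8,85)
f=lambda U,V,z:atz('top',U,V,1.5,0,0,z)
print('relay base',f(249,244,0),f(212,253,0),f(186,240,.15),f(174,179,.15))
E
```

```text
t 0.15 tcp [0.2387 0.6309 0.2306] head,tilt [69.27  0.08] F [ 0.58 -0.31  0.61] M [-0.015 -0.007 -0.024] w 0.0856 j [-1.32  0.48  0.02  1.56 -0.01  1.11 -0.08]
-30.4,52.1,10.1,0.0,0.0,0.146,85,
-22.5,55.9,10.1,0.0,0.0,0.146,85,
-14.1,58.6,10.1,0.0,0.0,0.146,85,
-5.4,60.1,10.1,0.0,0.0,0.146,85,
3.4,60.2,10.1,0.0,0.0,0.146,85,
12.1,59.1,10.1,0.0,0.0,0.146,85,
20.6,56.7,10.1,0.0,0.0,0.146,85,
28.7,53.1,10.1,0.0,0.0,0.146,85,
relay base [0.6588618  0.23820437] [0.64185896 0.30636771] [0.64489888 0.30947547] [0.74555958 0.33157176]
```

servo_tool:
  increments: [-30,52,10,0,0,0.146,85,-22.5,56,10,0,0,0.146,85,-14,58.5,10,0,0,0.146,85,-5.5,60,10,0,0,0.146,85,3.5,60,10,0,0,0.146,85,12,59,10,0,0,0.146,85,20.5,56.5,10,0,0,0.146,85,28.5,53,10,0,0,0.146,85]
  squeeze: 40

```text
clock: 1.15
tcp_pos: [0.5431, 0.256, 0.151]
orientation: [-3.141, -0.057, -0.0]
contact_force: [0.9, 0.2, -0.2]
grip_width: 0.0846
```

```bash
python3 - <<'E'
from h import *
o=st(); p,d=grab_frame('wrist'); save('w1.png',p,1.5); np.savez('w1.npz',p=p,d=d); o=st()
E
```

```text
t 1.15 tcp [0.5431 0.256  0.151 ] head,tilt [2.1  0.01] F [ 0.87  0.2  -0.19] M [ 0.05  -0.018  0.004] w 0.0846 j [-0.82  0.46  0.37  1.83 -0.21  0.88 -0.32]
t 1.2 tcp [0.548  0.2462 0.1503] head,tilt [1.17 0.37] F [ 4.14 -6.14  1.59] M [-0.434 -0.264 -0.01 ] w 0.085 j [-0.82  0.46  0.38  1.84 -0.21  0.88 -0.32]
```

View pics/w1.png

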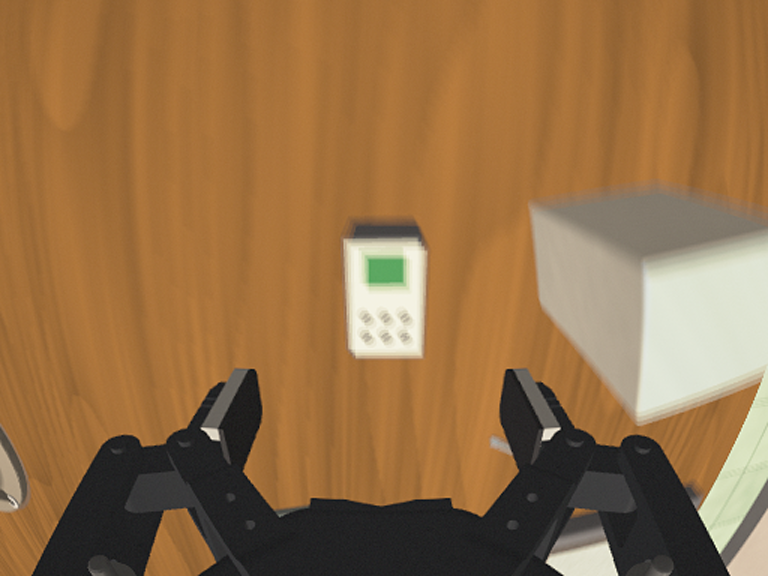

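The module is at about (386,297) in the 1.5x picture, blurred because the arm was still moving. I'll descend part way, settle and look again.

servo_tool:
  increments: [0,0,10,0,0,0,85,0,0,20,0,0,0,85,0,0,15,0,0,0,85,0,0,5,0,0,0,85,0,0,0,0,0,0,85,0,0,0,0,0,0,85,0,0,0,0,0,0,85,0,0,0,0,0,0,85]

```text
clock: 2.2
tcp_pos: [0.5424, 0.2576, 0.1017]
orientation: [-3.141, -0.064, -0.001]
contact_force: [0.7, 0.5, 0.6]
grip_width: 0.0848
```

```bash
python3 - <<'E'
from h import *
o=st(); p,d=grab_frame('wrist'); save('w2.png',p,1.5); save('w2c.png',p,5,(200,130,310,250)); np.savez('w2.npz',p=p,d=d); st()
E
```

```text
t 2.2 tcp [0.5424 0.2576 0.1017] head,tilt [2.34 0.04] F [0.7  0.5  0.58] M [ 0.029 -0.018  0.018] w 0.0848 j [-0.81  0.52  0.34  1.87 -0.24  0.79 -0.29]
t 2.25 tcp [0.5423 0.2576 0.1016] head,tilt [2.34 0.03] F [ 0.28 -0.41 -0.22] M [-0.039  0.031 -0.02 ] w 0.0846 j [-0.81  0.53  0.34  1.87 -0.24  0.79 -0.29]
```

View pics/w2c.png

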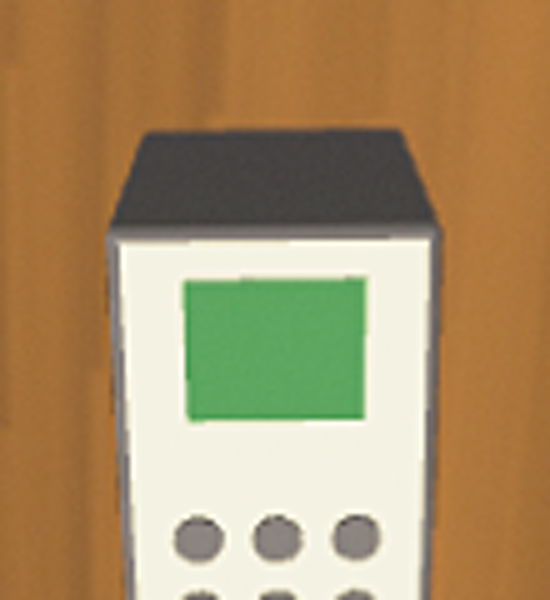

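View pics/w2.png

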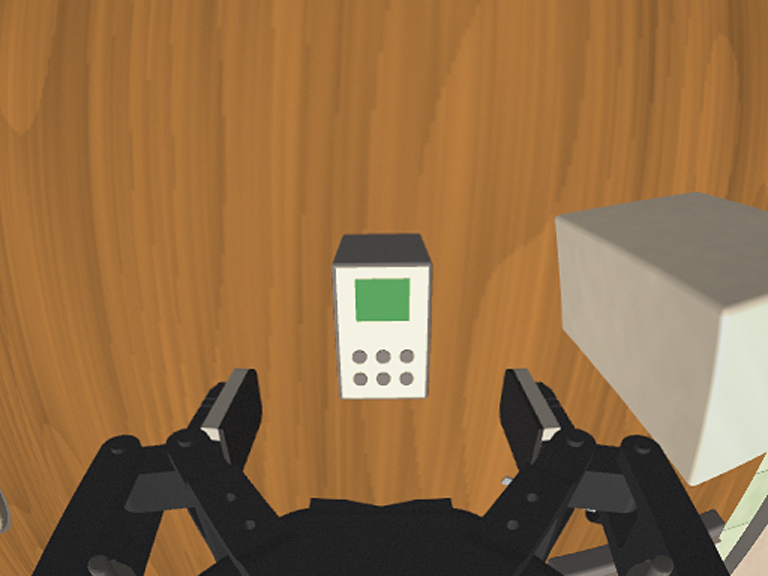

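```bash
python3 - <<'E'
from h import *
z=np.load('w2.npz');p=z['p'];save('w2d.png',p,5,(200,220,310,280))
E
```

```text
(no output)
```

View pics/w2d.png

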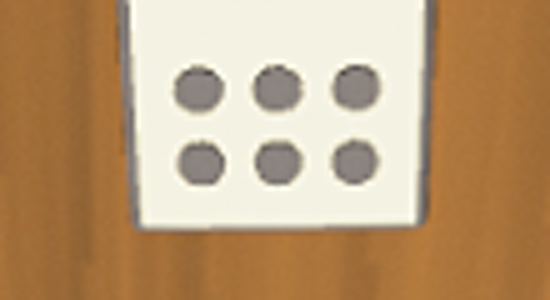

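```bash
python3 - <<'E'
from h import *
o=get_obs(); q=lambda U,V,oy:wpix(o,(U+.5)/5-.5+200,(V+.5)/5-.5+oy,.06)
m=np.array([q(107,228,130),q(440,228,130),q(425,226,220),q(135,228,220)]);print(m,m.mean(0))
print([np.linalg.norm(m[i]-m[(i+1)%4]) for i in range(4)])
print([(np.degrees(np.arctan2(*(v)[::-1]))) for v in (m[0]-m[3],m[1]-m[2],m[1]-m[0],m[2]-m[3])])
E
```

```text
[[0.52007669 0.28859368]
 [0.56312768 0.2903786 ]
 [0.56680277 0.22211156]
 [0.52414153 0.22005739]] [0.54353717 0.25528531]
[np.float64(0.04308797073049045), np.float64(0.06836588573282174), np.float64(0.042710663299559505), np.float64(0.06865672236210896)]
[np.float64(93.39419427019021), np.float64(93.08148748381154), np.float64(2.3741600942599534), np.float64(2.756709620061647)]
```

servo_tool:
  increments: [0.5,2,10,0,0,-0.005,85,0,0,20,0,0,0,85,0,0,20,0,0,0,85,0,0,18,0,0,0,85,0,0,9,0,0,0,85,0,0,1,0,0,0,70,0,0,0,0,0,0,50,0,0,0,0,0,0,30]
  squeeze: 40

```text
clock: 3.25
tcp_pos: [0.5435, 0.2558, 0.0241]
orientation: [-3.14, -0.072, -0.002]
contact_force: [1.0, 0.2, 1.9]
grip_width: 0.0436
```

servo_tool:
  increments: [0,0,0,0,0,0,30,0,0,0,0,0,0,30,0,0,0,0,0,0,30,0,0,0,0,0,0,30,0,0,-4,0,0,0,30,0,0,-8,0,0,0,30,0,0,-16,0,0,0,30,0,0,-20,0,0,0,30]

```text
clock: 4.25
tcp_pos: [0.5426, 0.2554, 0.0724]
orientation: [3.14, 0.072, -0.001]
contact_force: [-0.4, 0.4, -2.8]
grip_width: 0.0439
```

```bash
python3 - <<'E'
from h import *
o=st(); p,d=grab_frame('wrist'); save('w3.png',p,1.5); np.savez('w3.npz',p=p,d=d); o=st()
a=np.radians(109.5);uy=np.array([np.cos(a),np.sin(a)]);print('bay',np.array([.476,-.0128])-.1*uy)
E
```

```text
t 4.25 tcp [0.5426 0.2554 0.0724] head,tilt [2.63 0.03] F [-0.41  0.4  -2.83] M [-0.006 -0.046  0.036] w 0.0439 j [-0.79  0.57  0.33  1.88 -0.26  0.74 -0.27]
t 4.3 tcp [0.5444 0.2561 0.0754] head,tilt [2.61 0.24] F [ 0.24  0.16 -1.53] M [ 0.092 -0.118 -0.046] w 0.0434 j [-0.79  0.56  0.33  1.88 -0.26  0.74 -0.27]
bay [ 0.50938069 -0.10706415]
```

View pics/w3.png

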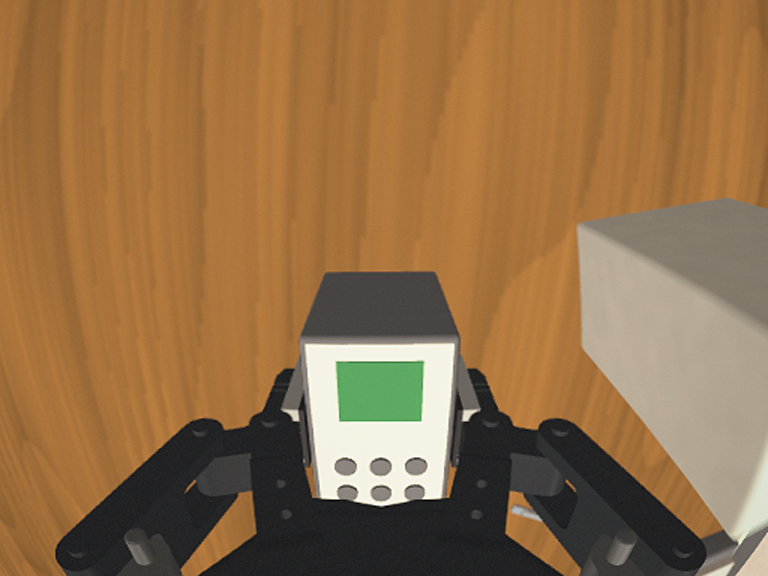

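The module is held square between the pads with its top face up. I'll carry it to a point beyond the stop where the wrist camera can see the bay.

```bash
python3 - <<'E'
from h import *
st();plan([.539,-.19,.145],19.5,10,30)
E
```

```text
t 4.3 tcp [0.5444 0.2561 0.0754] head,tilt [2.61 0.24] F [ 0.24  0.16 -1.53] M [ 0.092 -0.118 -0.046] w 0.0434 j [-0.79  0.56  0.33  1.88 -0.26  0.74 -0.27]
-2.6,44.5,-7.1,-0.0,-0.0,-0.029,30,
-3.9,44.4,-7.1,-0.0,-0.0,-0.029,30,
-5.2,44.3,-7.0,-0.0,-0.0,-0.029,30,
-6.5,44.1,-7.0,-0.0,-0.0,-0.029,30,
-7.8,43.9,-7.0,-0.0,-0.0,-0.029,30,
-9.1,43.7,-7.0,-0.0,-0.0,-0.029,30,
-10.4,43.4,-7.0,-0.0,-0.0,-0.029,30,
-11.6,43.1,-7.0,-0.0,-0.0,-0.029,30,
-12.9,42.7,-7.0,-0.0,-0.0,-0.029,30,
-14.2,42.3,-7.0,-0.0,-0.0,-0.029,30,
```

servo_tool:
  increments: [-1,20,-25,0,0,-0.029,30,-4,40,-25,0,0,-0.029,30,-5,50,-22,0,0,-0.029,30,-7,55,0,0,0,-0.029,30,-9,55,0,0,0,-0.029,30,-10,52,0,0,0,-0.029,30,-11.5,46,0,0,0,-0.029,30,-13,44,0,0,0,-0.029,30]

```text
clock: 5.3
tcp_pos: [0.5394, -0.1141, 0.1442]
orientation: [3.111, 0.436, 0.002]
contact_force: [0.5, 0.6, -2.5]
grip_width: 0.0433
```

servo_tool:
  increments: [-13,40,0,0,0,-0.029,30,-10,25,0,0,0,-0.033,30,-2,9,0,0,0,0,30,0,2,0,0,0,0,30,0,0,0,0,0,0,30,0,0,0,0,0,0,30,0,0,0,0,0,0,30,0,0,0,0,0,0,30]

```text
clock: 6.3
tcp_pos: [0.5377, -0.1919, 0.1433]
orientation: [-3.096, -0.532, 0.0]
contact_force: [-0.8, -0.7, -3.3]
grip_width: 0.0437
```

```bash
python3 - <<'E'
from h import *
o=st(); p,d=grab_frame('wrist'); save('w4.png',p,1.5); np.savez('w4.npz',p=p,d=d,pos=o['tcp_pos'],ori=o['orientation']); o=st()
E
```

```text
t 6.3 tcp [ 0.5377 -0.1919  0.1433] head,tilt [1.951e+01 1.000e-02] F [-0.82 -0.69 -3.33] M [-0.057  0.017  0.018] w 0.0437 j [-0.06  0.43  0.38  1.91 -0.21  0.84  0.76]
t 6.35 tcp [ 0.5377 -0.192   0.1433] head,tilt [19.5  0. ] F [ 0.57  0.01 -2.73] M [-0.032  0.009  0.075] w 0.0433 j [-0.06  0.43  0.38  1.91 -0.21  0.84  0.76]
```

View pics/w4.png

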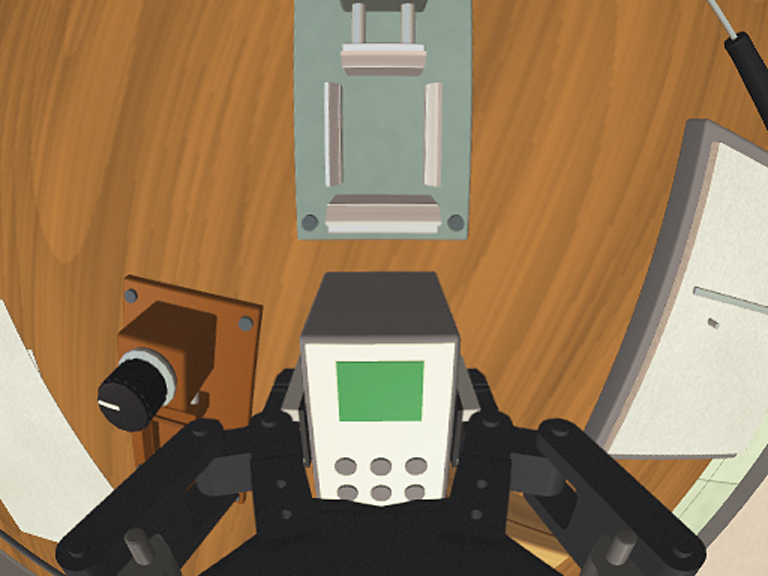

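```bash
python3 - <<'E'
from h import *
p=np.load('w4.npz')['p'];save('w4c.png',p,5.5,(190,15,325,115)); save('w4d.png',p,6,(195,115,320,165)); save('w4m.png',p,5,(190,175,320,240))
E
```

```text
(no output)
```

View pics/w4c.png

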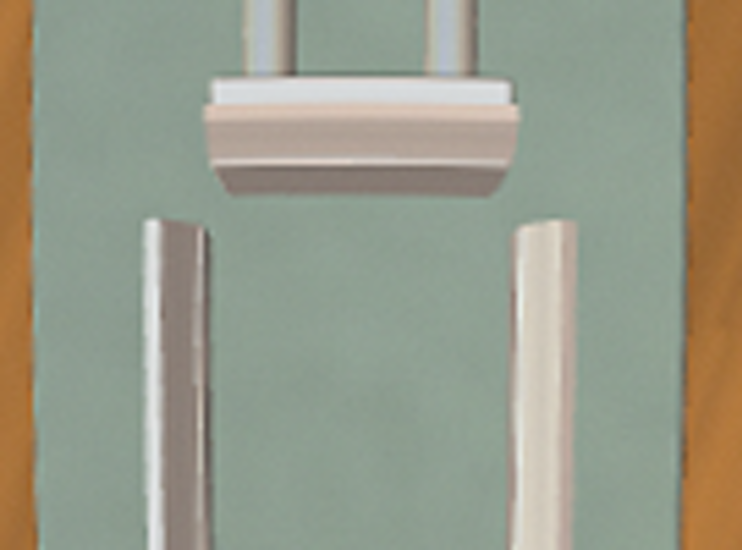

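View pics/w4d.png

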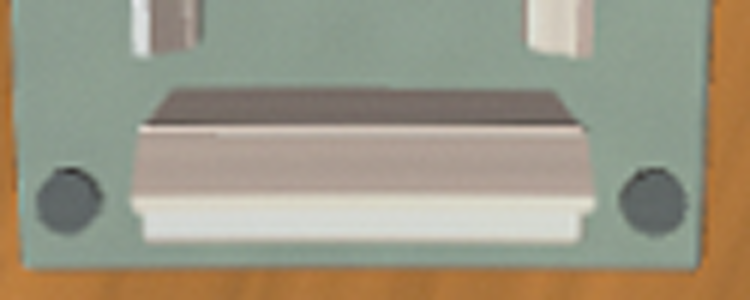

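View pics/w4m.png

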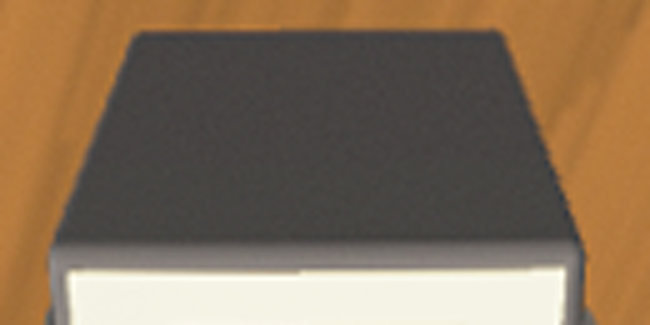

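```bash
python3 - <<'E'
from h import *
L=np.load('w4.npz'); o=dict(tcp_pos=L['pos'],orientation=L['ori']); t=o['tcp_pos']
a=np.radians(19.5);ux=np.array([np.cos(a),np.sin(a)]);uy=np.array([-ux[1],ux[0]])
def q(U,V,s,ox,oy,z,n):
    w=wpix(o,(U+.5)/s-.5+ox,(V+.5)/s-.5+oy,z)-t[:2]; print(n,'ux,uy from tcp mm',np.round([w@ux*1e3,w@uy*1e3],1))
for U in(170,555): q(U,90,6,195,115,.01,'stop floor')
for U in(140,583): q(U,127,6,195,115,.05,'stop 40')
for U,V in((135,201),(595,203)): q(U,V,6,195,115,.06,'stop lip')
for U in(230,490): q(U,194,5.5,190,15,.01,'jaw floor')
for U in(210,512): q(U,165,5.5,190,15,.041,'jaw')
for U in(205,520): q(U,107,5.5,190,15,.051,'jaw51')
for U in(213,511): q(U,440,5.5,190,15,.01,'guide')
for U in(35,683): q(U,540,5.5,190,15,.01,'plate L/R')
for U in(35,687): q(U,40,5.5,190,15,.01,'plate L/R')
q(22,267,6,195,115,.01,'pl');q(700,267,6,195,115,.01,'pl')
q(68,198,6,195,115,.01,'bolt');q(654,200,6,195,115,.01,'bolt')
for U in(138,500): q(U,32,5,190,175,t[2]-.024,'mod bottom')
for U in(53,582): q(U,243,5,190,175,t[2]+.036,'mod top')
E
```

```text
stop floor ux,uy from tcp mm [-28.   49.8]
stop floor ux,uy from tcp mm [31.8 49.9]
stop 40 ux,uy from tcp mm [-28.  50.]
stop 40 ux,uy from tcp mm [31.1 50. ]
stop lip ux,uy from tcp mm [-27.7  41.8]
stop lip ux,uy from tcp mm [31.7 41.6]
jaw floor ux,uy from tcp mm [-19.5 124.3]
jaw floor ux,uy from tcp mm [ 23.2 124.4]
jaw ux,uy from tcp mm [-20.2 124.4]
jaw ux,uy from tcp mm [ 23.9 124.5]
jaw51 ux,uy from tcp mm [-20.1 131.4]
jaw51 ux,uy from tcp mm [ 24.1 131.5]
guide ux,uy from tcp mm [-22.5  82.5]
guide ux,uy from tcp mm [27.  82.6]
plate L/R ux,uy from tcp mm [-53.1  66.3]
plate L/R ux,uy from tcp mm [56.7 66.4]
plate L/R ux,uy from tcp mm [-52.2 152.9]
plate L/R ux,uy from tcp mm [ 56.3 153.3]
pl ux,uy from tcp mm [-52.6  21.7]
pl ux,uy from tcp mm [56.1 21.8]
bolt ux,uy from tcp mm [-44.6  32.8]
bolt ux,uy from tcp mm [48.1 32.6]
mod bottom ux,uy from tcp mm [-20.9  33.4]
mod bottom ux,uy from tcp mm [21.7 33.4]
mod top ux,uy from tcp mm [-20.9  34.3]
mod top ux,uy from tcp mm [21.4 34.3]
```

Measured from the TCP: the stop face is at 49.9 mm, the jaw at 124.4 mm (a gap of 74.5) and the bay centre at x = +1.9. The module front is at 33.9. So the shift is +1.7 in x and 88 along the cradle's +y (tool -y).

servo_tool:
  increments: [0.5,-10,0,0,0,0,30,0.5,-20,0,0,0,0,30,0.7,-25,10,0,0,0,30,0,-20,15,0,0,0,30,0,-10,15,0,0,0,30,0,-3,10,0,0,0,30,0,0,3,0,0,0,30,0,0,0,0,0,0,30]

```text
clock: 7.35
tcp_pos: [0.5102, -0.1096, 0.0903]
orientation: [3.096, 0.53, 0.0]
contact_force: [-0.4, 0.2, -3.0]
grip_width: 0.0439
```

```bash
python3 - <<'E'
from h import *
p,d=grab_frame('wrist'); 
o=st(); L=np.load('w4.npz')
a=np.radians(19.5);ux=np.array([np.cos(a),np.sin(a)]);uy=np.array([-ux[1],ux[0]]);w=(o['tcp_pos']-L['pos'])[:2];print('moved',w@ux*1e3,w@uy*1e3)
save('w5.png',p,1.5)
E
```

```text
t 7.4 tcp [ 0.5103 -0.1096  0.0905] head,tilt [19.41  0.04] F [ 1.44  1.03 -3.61] M [-0.035  0.005  0.06 ] w 0.0436 j [-0.18  0.43  0.34  2.06 -0.22  0.68  0.64]
moved 1.6253290961908204 86.71316227279361
```

View pics/w5.png

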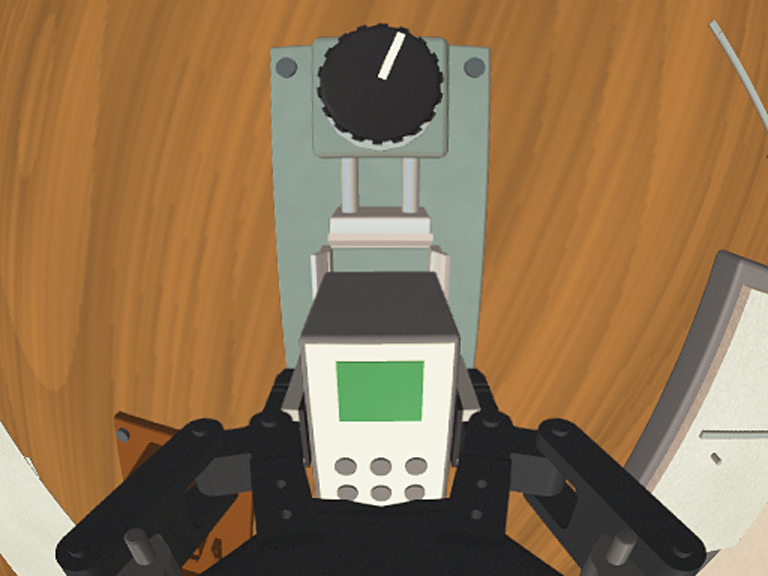

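The module is over the bay, still about 1.3 mm short along y. I'll correct that and go down slowly to just above the floor.

servo_tool:
  increments: [0,-1.3,3,0,0,0,30,0,0,8,0,0,0,30,0,0,9,0,0,0,30,0,0,9,0,0,0,30,0,0,9,0,0,0,30,0,0,7,0,0,0,30,0,0,4,0,0,0,30,0,0,2,0,0,0,30]

```text
clock: 8.4
tcp_pos: [0.5095, -0.1075, 0.0391]
orientation: [-3.096, -0.531, 0.0]
contact_force: [0.0, 0.4, -3.1]
grip_width: 0.0433
```

```bash
python3 - <<'E'
from h import *
o=st(); L=np.load('w4.npz')
a=np.radians(19.5);ux=np.array([np.cos(a),np.sin(a)]);uy=np.array([-ux[1],ux[0]]);w=(o['tcp_pos']-L['pos'])[:2];print('moved',w@ux*1e3,w@uy*1e3)
E
```

```text
t 8.4 tcp [ 0.5095 -0.1075  0.0391] head,tilt [19.47  0.  ] F [ 0.02  0.39 -3.1 ] M [ 0.024 -0.028  0.028] w 0.0433 j [-0.15  0.52  0.3   2.08 -0.27  0.58  0.68]
moved 1.5383001957138487 88.92714518378871
```

servo_tool:
  increments: [0,0.5,1,0,0,0,30,0,0.5,1,0,0,0,30,0,0,1,0,0,0,30,0,0,0.7,0,0,0,30,0,0,0.5,0,0,0,30,0,0,0.4,0,0,0,30,0,0,0.2,0,0,0,30,0,0,0,0,0,0,30]

```text
clock: 9.4
tcp_pos: [0.5098, -0.1084, 0.0345]
orientation: [-3.096, -0.531, 0.0]
contact_force: [-0.1, -0.1, -3.0]
grip_width: 0.0433
```

```bash
python3 - <<'E'
from h import *
p,d=grab_frame('scene'); o=st(); save('s6.png',p,6,(185,140,295,230))
E
```

```text
t 9.45 tcp [ 0.5098 -0.1084  0.0345] head,tilt [19.48  0.  ] F [ 0.42  0.23 -3.1 ] M [ 0.002 -0.007  0.024] w 0.0436 j [-0.14  0.53  0.29  2.08 -0.27  0.57  0.68]
```

View pics/s6.png

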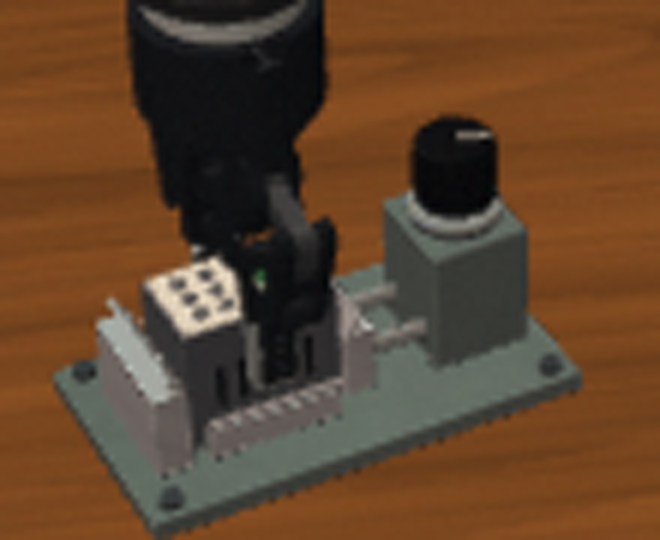

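The module is between the stop and the jaw, and the gripper still carries its full weight. I'll lower it the last bit.

servo_tool:
  increments: [0,0,0.2,0,0,0,30,0,0,0.2,0,0,0,30,0,0,0.2,0,0,0,30,0,0,0.1,0,0,0,30,0,0,0.1,0,0,0,30,0,0,0,0,0,0,30,0,0,0,0,0,0,30,0,0,0,0,0,0,30]

```text
clock: 10.45
tcp_pos: [0.5098, -0.1084, 0.034]
orientation: [-3.096, -0.531, -0.0]
contact_force: [-1.9, 0.1, 5.3]
grip_width: 0.0436
```

The force rose by 8 N, so it is resting on the floor. I'll let go and rise.

servo_tool:
  increments: [0,0,-0.2,0,0,0,50,0,0,0,0,0,0,60,0,0,0,0,0,0,66,0,0,-5,0,0,0,66,0,0,-15,0,0,0,66,0,0,-30,0,0,0,66,0,0,-40,0,0,0,66,0,0,-30,0,0,0,66]

```text
clock: 11.45
tcp_pos: [0.5103, -0.1087, 0.1565]
orientation: [3.096, 0.531, 0.003]
contact_force: [0.5, 0.0, -0.3]
grip_width: 0.066
```

servo_tool:
  increments: [0,-10,-10,0,0,0,66,0,-10,-5,0,0,0,66,0,-8,0,0,0,0,66,0,-2,0,0,0,0,66,0,0,0,0,0,0,66,0,0,0,0,0,0,66,0,0,0,0,0,0,66,0,0,0,0,0,0,66]

```text
clock: 12.45
tcp_pos: [0.4998, -0.0804, 0.1688]
orientation: [3.096, 0.531, -0.0]
contact_force: [-0.1, 0.3, -0.1]
grip_width: 0.0666
```

```bash
python3 - <<'E'
from h import *
o=st(); p,d=grab_frame('wrist'); save('w7.png',p,1.5); save('w7c.png',p,6,(200,35,310,130)); np.savez('w7.npz',p=p,d=d,pos=o['tcp_pos'],ori=o['orientation']); o=st()
E
```

```text
t 12.45 tcp [ 0.4998 -0.0804  0.1688] head,tilt [1.946e+01 1.000e-02] F [-0.12  0.29 -0.1 ] M [-0.003 -0.026 -0.058] w 0.0666 j [-0.28  0.29  0.38  2.04 -0.14  0.84  0.52]
t 12.5 tcp [ 0.4998 -0.0803  0.1688] head,tilt [19.46  0.  ] F [-1.04 -0.29 -0.07] M [ 0.002 -0.003 -0.012] w 0.066 j [-0.28  0.29  0.38  2.04 -0.14  0.84  0.52]
```

View pics/w7.png

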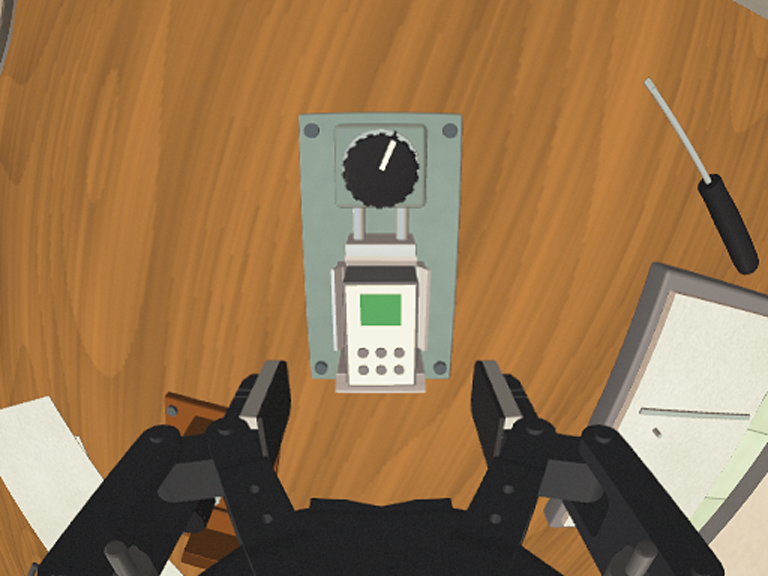

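View pics/w7c.png

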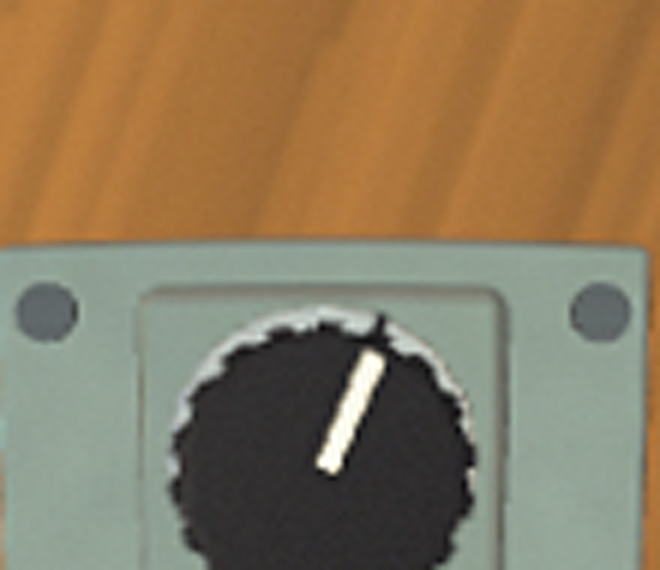

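```bash
python3 - <<'E'
from h import *
L=np.load('w7.npz'); p=L['p']; save('w7e.png',p,8,(215,75,295,150))
g=p.mean(2); g=p.max(2); m=(g<75).astype(np.uint8); m[:80]=0;m[145:]=0;m[:,:222]=0;m[:,285:]=0
cs,_=cv2.findContours(m,0,1); c=max(cs,key=cv2.contourArea); print(cv2.minEnclosingCircle(c),cv2.fitEllipse(c))
o=dict(tcp_pos=L['pos'],orientation=L['ori'])
for cc in [cv2.fitEllipse(c)[0],cv2.minEnclosingCircle(c)[0],(253.3,112.7)]:
    for z in(.109,.1): print(cc,z,wpix(o,*cc,z))
a=np.radians(19.5);ux=np.array([np.cos(a),np.sin(a)]);uy=np.array([-ux[1],ux[0]])
q=np.load('w4.npz')['pos'][:2]; print('from stop', q+ux*.0019+uy*(.0499+.1375), 'bay',q+ux*.0019+uy*(.0499+.0375))
E
```

```text
((253.891357421875, 112.46009063720703), 26.10112190246582) ((253.4438018798828, 113.3908920288086), (48.081878662109375, 48.60686492919922), 52.11112976074219)
(253.4438018798828, 113.3908920288086) 0.109 [ 0.47682894 -0.01408596]
(253.4438018798828, 113.3908920288086) 0.1 [ 0.47704876 -0.01470328]
(253.891357421875, 112.46009063720703) 0.109 [ 0.47690118 -0.01338491]
(253.891357421875, 112.46009063720703) 0.1 [ 0.47712421 -0.01397106]
(253.3, 112.7) 0.109 [ 0.47657981 -0.01367272]
(253.3, 112.7) 0.1 [ 0.47678855 -0.01427167]
from stop [ 0.47696491 -0.01457025] bay [ 0.51034559 -0.1088344 ]
```

View pics/w7e.png

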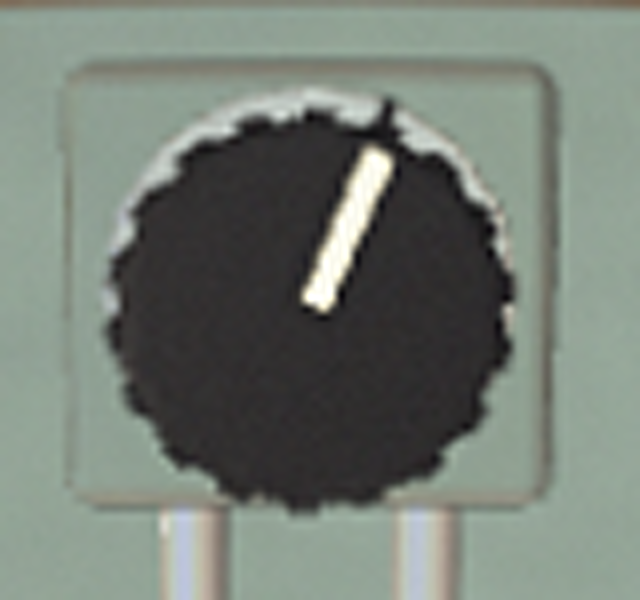

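```bash
python3 - <<'E'
from h import *
plan([.4768,-.0141,.14],120.3,10,60)
E
```

```text
0.0,-7.0,2.9,-0.0,0.0,-0.176,60,
1.3,-6.9,2.9,-0.0,0.0,-0.176,60,
2.5,-6.6,2.9,-0.0,0.0,-0.176,60,
3.6,-6.0,2.9,-0.0,0.0,-0.176,60,
4.6,-5.3,2.9,-0.0,0.0,-0.176,60,
5.4,-4.4,2.9,-0.0,0.0,-0.176,60,
6.1,-3.4,2.9,-0.0,0.0,-0.176,60,
6.6,-2.3,2.9,-0.0,0.0,-0.176,60,
6.9,-1.1,2.9,-0.0,0.0,-0.176,60,
7.0,0.1,2.9,-0.0,0.0,-0.176,60,
```

servo_tool:
  increments: [0,-7,3,0,0,-0.176,60,1.3,-6.9,3,0,0,-0.176,60,2.5,-6.6,3,0,0,-0.176,60,3.6,-6,3,0,0,-0.176,60,4.6,-5.3,3,0,0,-0.176,60,5.4,-4.4,3,0,0,-0.176,60,6.1,-3.4,3,0,0,-0.176,60,6.6,-2.3,3,0,0,-0.176,60]

```text
clock: 13.5
tcp_pos: [0.4815, -0.0271, 0.1448]
orientation: [2.009, 2.415, 0.0]
contact_force: [-0.2, -0.4, -0.3]
grip_width: 0.0598
```

servo_tool:
  increments: [6.9,-1.1,3,0,0,-0.176,60,7,0,2,0,0,-0.176,60,0,0,0,0,0,0,60,0,0,0,0,0,0,60,0,0,0,0,0,0,60,0,0,0,0,0,0,60,0,0,0,0,0,0,60,0,0,0,0,0,0,60]

```text
clock: 14.5
tcp_pos: [0.4768, -0.014, 0.1399]
orientation: [-1.564, -2.725, -0.0]
contact_force: [-1.1, -1.8, -0.1]
grip_width: 0.0603
```

```bash
python3 - <<'E'
from h import *
o=st(); p,d=grab_frame('wrist'); save('w8.png',p,1.5); np.savez('w8.npz',p=p,d=d,pos=o['tcp_pos'],ori=o['orientation'])
plan([.4768,-.0141,.081],heading(o)[0],1,60)
E
```

```text
t 14.5 tcp [ 0.4768 -0.014   0.1399] head,tilt [120.3   0. ] F [-1.06 -1.77 -0.13] M [-0.054  0.017 -0.039] w 0.0603 j [-0.11  0.27  0.01  2.11 -0.    0.76  2.  ]
-0.0,-0.1,58.9,0.0,0.0,0.0,60,
```

View pics/w8.png

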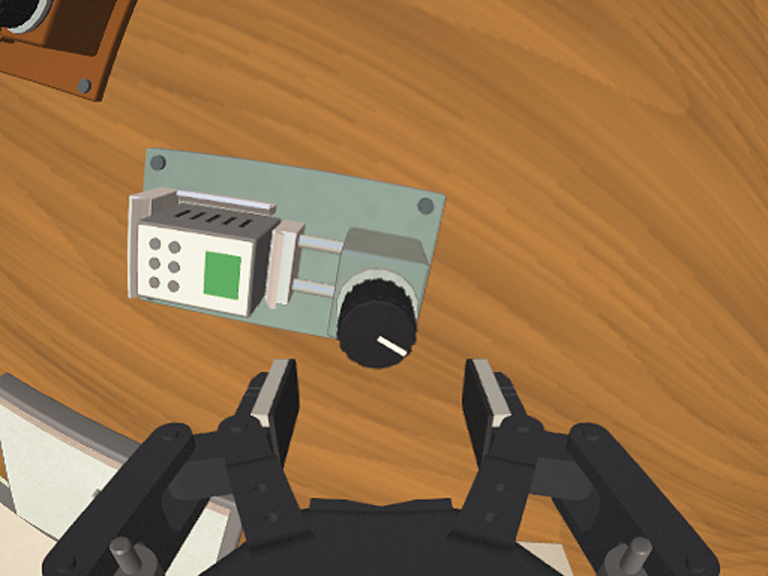

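```bash
python3 - <<'E'
from h import *
L=np.load('w8.npz'); p=L['p']; save('w8c.png',p,8,(215,175,290,250))
E
```

```text
(no output)
```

View pics/w8c.png

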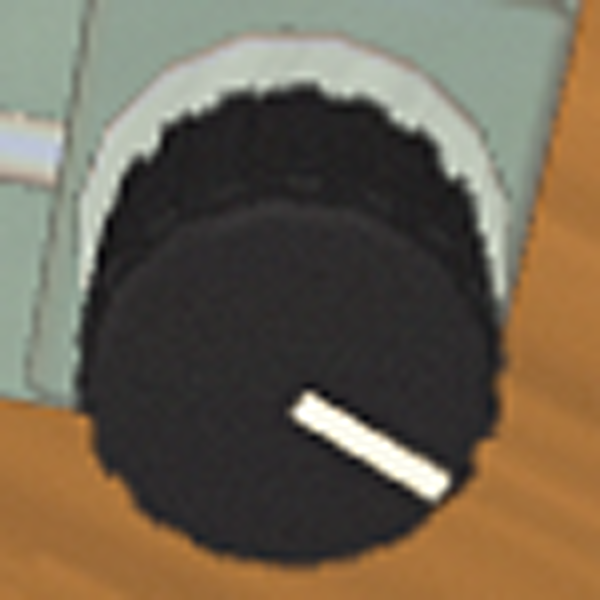

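```bash
python3 - <<'E'
from h import *
L=np.load('w8.npz'); o=dict(tcp_pos=L['pos'],orientation=L['ori'])
w=wpix(o,(291.5)/8-.5+215,381.5/8-.5+175,.109);print(w); M=R.from_rotvec(L['ori']).as_matrix()
print(M.T@(np.r_[w,.081]-L['pos'])*1e3)
E
```

```text
[ 0.47569738 -0.01492192]
[-0.21417752 -1.40685381 58.9075048 ]
```

servo_tool:
  increments: [0,-0.6,8,0,0,0,60,0,0,15,0,0,0,60,0,0,16,0,0,0,60,0,0,12,0,0,0,60,0,0,6,0,0,0,60,0,0,2,0,0,0,50,0,0,0,0,0,0,42,0,0,0,0,0,0,25]
  squeeze: 60

```text
clock: 15.55
tcp_pos: [0.4774, -0.0155, 0.0819]
orientation: [1.563, 2.722, 0.0]
contact_force: [1.2, -4.3, 3.7]
grip_width: 0.0322
```

servo_tool:
  increments: [0,0,0,0,0,0,25,0,0,0,0,0,0,25,0,0,0,0,0,0,25,0,0,0,0,0,0,25,0,0,0,0,0,0,25,0,0,0,0,0,0,25,0,0,0,0,0,0,25,0,0,0,0,0,0,25]

```text
clock: 16.55
tcp_pos: [0.4774, -0.0155, 0.0818]
orientation: [1.564, 2.722, 0.001]
contact_force: [0.4, -6.1, 6.0]
grip_width: 0.0327
```

```bash
python3 - <<'E'
from h import *
o=st(); M=R.from_rotvec(o['orientation']).as_matrix(); print('tool F',M.T@o['contact_force'])
p,d=grab_frame('wrist'); save('w9.png',p,1.5); st()
E
```

```text
t 16.55 tcp [ 0.4774 -0.0155  0.0818] head,tilt [120.25   0.15] F [ 0.38 -6.06  6.04] M [-1.102 -0.094 -0.026] w 0.0327 j [-0.1   0.37  0.    2.15 -0.    0.62  2.  ]
tool F [-5.43855947 -2.71783159 -6.03709566]
t 16.6 tcp [ 0.4774 -0.0155  0.0818] head,tilt [120.25   0.15] F [ 0.17 -4.39  6.08] M [-1.087 -0.096  0.03 ] w 0.0322 j [-0.1   0.37  0.    2.15 -0.    0.62  2.  ]
```

View pics/w9.png

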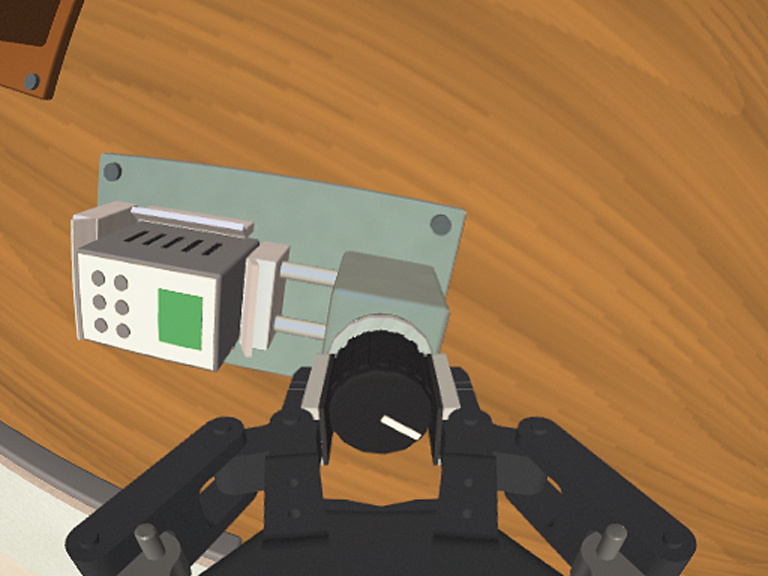

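The cap is gripped. The arm sits about 1.4 mm off along tool x, so I'll correct that in the first row. Free travel should be about 1.8 rad, so I'll turn 1.28 rad briskly first.

servo_tool:
  increments: [-0.7,0,0,0,0,0,25,-0.7,0,0,0,0,0.1,25,0,0,0,0,0,0.18,25,0,0,0,0,0,0.18,25,0,0,0,0,0,0.18,25,0,0,0,0,0,0.18,25,0,0,0,0,0,0.18,25,0,0,0,0,0,0.18,25]

```text
clock: 17.6
tcp_pos: [0.4775, -0.016, 0.0818]
orientation: [2.818, 1.387, 0.002]
contact_force: [-2.8, -3.3, 8.2]
grip_width: 0.0322
```

```bash
cat >>h.py <<'E'
def cap(n,pic=True):
    o=get_obs(); M=R.from_rotvec(o['orientation']).as_matrix(); print('t %.2f head %.2f Mz %.3f'%(o['clock'],heading(o)[0],o['moment'][2]),'toolF',np.round(M.T@o['contact_force'],1),'tcp',np.round(o['tcp_pos'],4),'j7 %.2f'%o['joints'][6])
    if pic: p,d=grab_frame('wrist'); save(n,p,1.5)
E
python3 - <<'E'
from h import *
cap('c1.png')
E
```

```text
t 17.60 head 52.40 Mz 0.258 toolF [-4.3 -0.2 -8.2] tcp [ 0.4775 -0.016   0.0818] j7 1.00
```

View pics/c1.png

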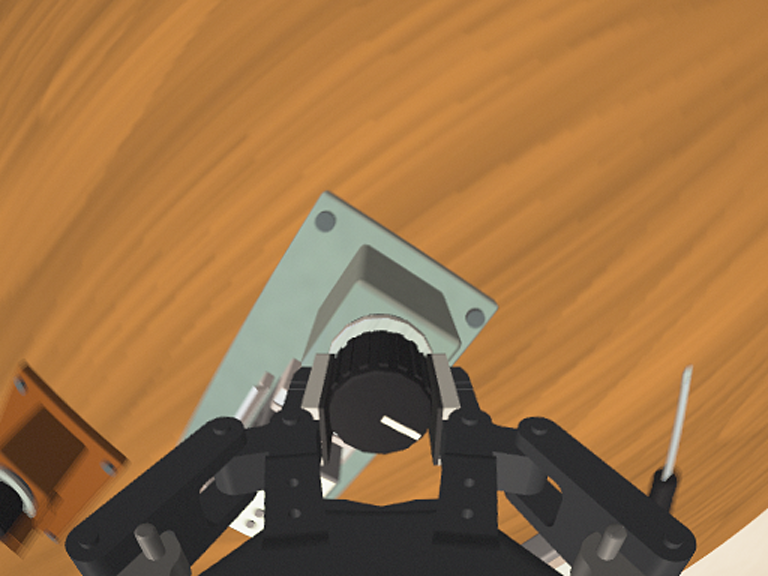

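Mz is +0.26 and the white line is unchanged relative to the pads, so they are not slipping on the cap. I'll go on slowly.

servo_tool:
  increments: [-0.4,0,-0.4,0,0,0.05,25,-0.4,0,-0.4,0,0,0.05,25,0,0,0,0,0,0.05,25,0,0,0,0,0,0.05,25,0,0,0,0,0,0.05,25,0,0,0,0,0,0.05,25,0,0,0,0,0,0.05,25,0,0,0,0,0,0,25]

```text
clock: 18.65
tcp_pos: [0.4773, -0.0162, 0.082]
orientation: [3.014, 0.884, 0.003]
contact_force: [2.7, -2.3, -1.6]
grip_width: 0.0324
```

```bash
python3 - <<'E'
from h import *
cap('c2.png')
p,d=grab_frame('top'); save('t2.png',p,8,(232,184,328,256))
E
```

```text
t 18.65 head 32.70 Mz 0.203 toolF [1.  3.4 1.6] tcp [ 0.4773 -0.0162  0.082 ] j7 0.72
```

View pics/c2.png

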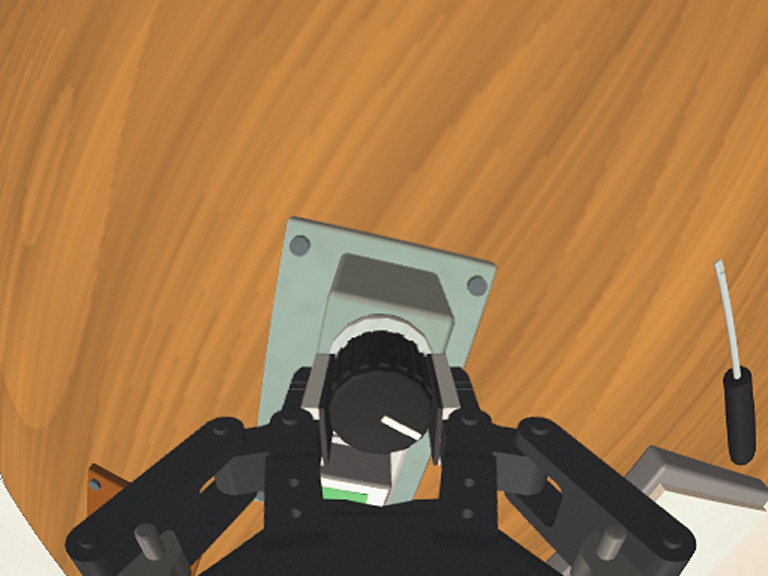

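View pics/t2.png

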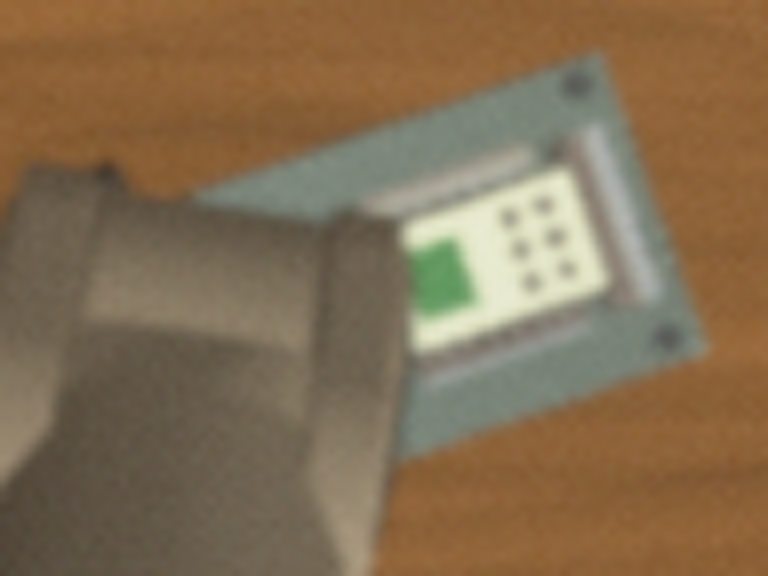

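servo_tool:
  increments: [0,0,0,0,0,0.02,25,0,0,0,0,0,0.02,25,0,0,0,0,0,0.02,25,0,0,0,0,0,0.02,25,0,0,0,0,0,0.02,25,0,0,0,0,0,0,25,0,0,0,0,0,0,25,0,0,0,0,0,0,25]

```text
clock: 19.75
tcp_pos: [0.4772, -0.0162, 0.0819]
orientation: [3.055, 0.73, 0.002]
contact_force: [3.3, -2.6, -0.2]
grip_width: 0.0326
```

```bash
python3 - <<'E'
from h import *
cap('',0)
E
```

```text
t 19.75 head 26.86 Mz 0.064 toolF [1.8 3.8 0.2] tcp [ 0.4772 -0.0162  0.0819] j7 0.64
```

servo_tool:
  increments: [0,0,0,0,0,0.02,25,0,0,0,0,0,0.02,25,0,0,0,0,0,0.02,25,0,0,0,0,0,0.02,25,0,0,0,0,0,0,25,0,0,0,0,0,0,25,0,0,0,0,0,0,25,0,0,0,0,0,0,25]

```text
clock: 20.75
tcp_pos: [0.4772, -0.0162, 0.0819]
orientation: [3.083, 0.605, 0.002]
contact_force: [4.9, -2.8, -0.8]
grip_width: 0.0321
```

```bash
python3 - <<'E'
from h import *
cap('',0)
E
```

```text
t 20.75 head 22.22 Mz -0.245 toolF [3.5 4.4 0.8] tcp [ 0.4772 -0.0162  0.0819] j7 0.57
```

Mz has gone 0.20, 0.06, -0.25 over the last 10 degrees. That is the clutch running over its first ridge. I'll continue in small steps.

servo_tool:
  increments: [0,0,0,0,0,0.02,25,0,0,0,0,0,0.02,25,0,0,0,0,0,0.02,25,0,0,0,0,0,0,25,0,0,0,0,0,0,25,0,0,0,0,0,0,25,0,0,0,0,0,0,25,0,0,0,0,0,0,25]

```text
clock: 21.75
tcp_pos: [0.4772, -0.0162, 0.0819]
orientation: [3.099, 0.512, 0.002]
contact_force: [4.0, -2.2, -0.3]
grip_width: 0.0323
```

```bash
python3 - <<'E'
from h import *
cap('',0)
p,d=grab_frame('scene'); save('s3.png',p,6,(185,140,295,230)); cap('',0)
E
```

```text
t 21.75 head 18.78 Mz -0.193 toolF [3.1 3.4 0.3] tcp [ 0.4772 -0.0162  0.0819] j7 0.52
t 21.80 head 18.78 Mz -0.231 toolF [3.7 3.4 1.6] tcp [ 0.4772 -0.0162  0.0819] j7 0.52
```

View pics/s3.png

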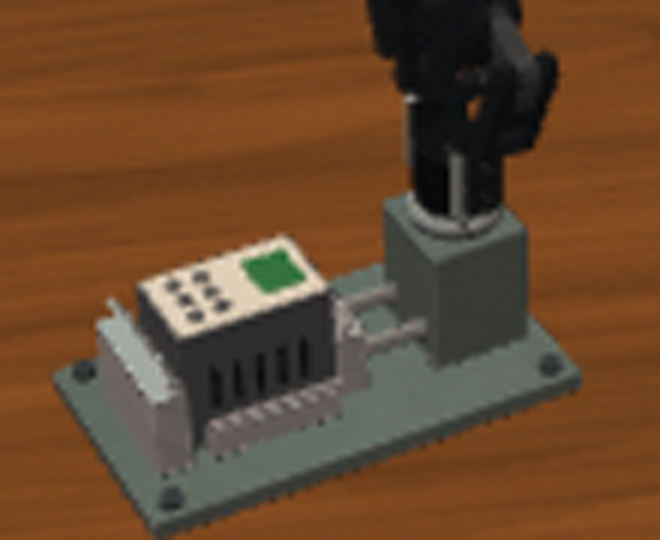

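```bash
python3 - <<'E'
from h import *
p,d=grab_frame('scene'); save('s4.png',p,20,(246,164,276,184))
cap('',0)
# predicted pixel of collar mark for various angles
c=calibration('scene'); Rm=R.from_rotvec(c['orientation']).as_matrix()
for a in range(-30,50,6):
    r=np.radians(a); 
    out=[]
    for rr,z in((.0205,.079),(.0205,.073)):
        P=Rm.T@(np.array([.4768+rr*np.cos(r),-.0145+rr*np.sin(r),z])-c['eye']); u=c['cx']+c['fx']*P[0]/-P[2]; v=c['cy']-c['fy']*P[1]/-P[2]
        out+= [round((u-246+.5)*20),round((v-164+.5)*20)]
    print(a,out)
E
```

```text
t 21.85 head 18.78 Mz -0.236 toolF [2.6 3.6 0.2] tcp [ 0.4772 -0.0162  0.0819] j7 0.52
-30 [228, 268, 228, 307]
-24 [244, 272, 244, 310]
-18 [261, 274, 261, 312]
-12 [278, 275, 278, 313]
-6 [295, 275, 296, 313]
0 [312, 274, 313, 312]
6 [329, 271, 329, 309]
12 [346, 268, 346, 306]
18 [361, 264, 362, 302]
24 [376, 258, 376, 297]
30 [390, 252, 390, 290]
36 [403, 245, 403, 283]
42 [414, 237, 414, 276]
48 [424, 229, 424, 267]
```

View pics/s4.png

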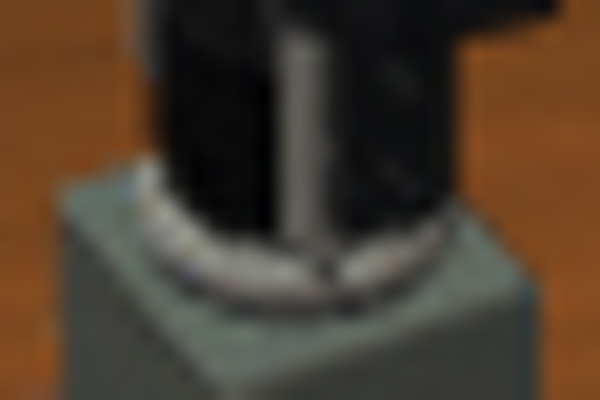

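The jaw is against the module and the collar's black mark is at about 4°. That puts the cap line about 18° ahead of it, which is one click. I'll keep stepping toward click 2.

servo_tool:
  increments: [0,0,0,0,0,0.02,25,0,0,0,0,0,0.02,25,0,0,0,0,0,0.02,25,0,0,0,0,0,0.02,25,0,0,0,0,0,0,25,0,0,0,0,0,0,25,0,0,0,0,0,0,25,0,0,0,0,0,0,25]

```text
clock: 22.85
tcp_pos: [0.4772, -0.0162, 0.0819]
orientation: [3.117, 0.39, 0.002]
contact_force: [4.2, -3.5, -0.2]
grip_width: 0.0322
```

```bash
python3 - <<'E'
from h import *
cap('',0)
E
```

```text
t 22.85 head 14.26 Mz 0.097 toolF [3.3 4.4 0.2] tcp [ 0.4772 -0.0162  0.0819] j7 0.46
```

servo_tool:
  increments: [0,0,0,0,0,0.02,25,0,0,0,0,0,0.02,25,0,0,0,0,0,0.02,25,0,0,0,0,0,0,25,0,0,0,0,0,0,25,0,0,0,0,0,0,25,0,0,0,0,0,0,25,0,0,0,0,0,0,25]

```text
clock: 23.85
tcp_pos: [0.4771, -0.0163, 0.0819]
orientation: [3.127, 0.296, 0.002]
contact_force: [4.7, -2.6, -0.6]
grip_width: 0.0321
```

```bash
python3 - <<'E'
from h import *
cap('',0)
E
```

```text
t 23.85 head 10.82 Mz 0.067 toolF [4.1 3.5 0.6] tcp [ 0.4771 -0.0163  0.0819] j7 0.41
```

servo_tool:
  increments: [0,0,0,0,0,0.02,25,0,0,0,0,0,0.02,25,0,0,0,0,0,0.02,25,0,0,0,0,0,0,25,0,0,0,0,0,0,25,0,0,0,0,0,0,25,0,0,0,0,0,0,25,0,0,0,0,0,0,25]

```text
clock: 24.85
tcp_pos: [0.4771, -0.0163, 0.0819]
orientation: [3.135, 0.202, 0.002]
contact_force: [3.4, -2.5, -0.1]
grip_width: 0.0323
```

```bash
python3 - <<'E'
from h import *
cap('',0)
E
```

```text
t 24.85 head 7.36 Mz -0.101 toolF [3.1 2.9 0.1] tcp [ 0.4771 -0.0163  0.0819] j7 0.36
```

servo_tool:
  increments: [0,0,0,0,0,0.02,25,0,0,0,0,0,0.02,25,0,0,0,0,0,0.02,25,0,0,0,0,0,0.01,25,0,0,0,0,0,0,25,0,0,0,0,0,0,25,0,0,0,0,0,0,25,0,0,0,0,0,0,25]

```text
clock: 25.85
tcp_pos: [0.4771, -0.0163, 0.0819]
orientation: [-3.14, -0.092, -0.002]
contact_force: [4.3, -2.8, 0.5]
grip_width: 0.0322
```

```bash
python3 - <<'E'
from h import *
cap('',0)
E
```

```text
t 25.85 head 3.34 Mz -0.244 toolF [ 4.1  3.  -0.5] tcp [ 0.4771 -0.0163  0.0819] j7 0.30
```

servo_tool:
  increments: [0,0,0,0,0,0.02,25,0,0,0,0,0,0.02,25,0,0,0,0,0,0.02,25,0,0,0,0,0,0.01,25,0,0,0,0,0,0,25,0,0,0,0,0,0,25,0,0,0,0,0,0,25,0,0,0,0,0,0,25]

```text
clock: 26.85
tcp_pos: [0.4771, -0.0163, 0.0819]
orientation: [-3.141, 0.018, -0.002]
contact_force: [3.1, -2.7, 0.5]
grip_width: 0.0327
```

```bash
python3 - <<'E'
from h import *
p,d=grab_frame('scene'); save('s5.png',p,20,(246,164,276,184))
cap('',0)
E
```

```text
t 26.90 head -0.65 Mz -0.127 toolF [ 4.2  2.4 -0.4] tcp [ 0.4771 -0.0163  0.0819] j7 0.25
```

View pics/s5.png

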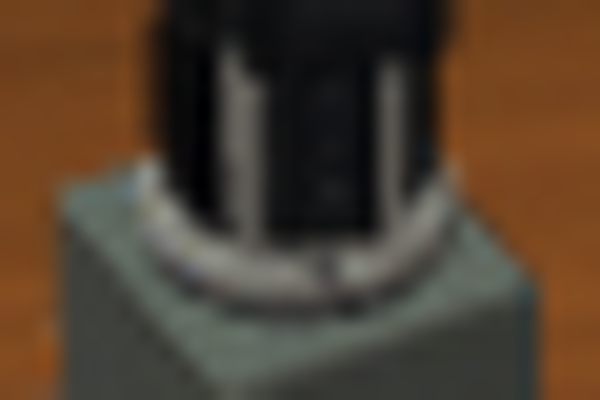

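The collar mark hasn't moved (x about 325) while the cap advanced another 19.4°. Mz went through a second ridge and negative swing, so click 2 is done. I'll let go, rise, and check the line against the mark.

servo_tool:
  increments: [0,0,0,0,0,0,38,0,0,0,0,0,0,45,0,0,0,0,0,0,55,0,0,0,0,0,0,60,0,0,0,0,0,0,60,0,0,-5,0,0,0,60,0,0,-20,0,0,0,60,0,0,-30,0,0,0,60]

```text
clock: 27.9
tcp_pos: [0.4759, -0.0163, 0.137]
orientation: [3.141, -0.016, -0.003]
contact_force: [1.2, -0.1, 0.7]
grip_width: 0.0599
```

servo_tool:
  increments: [0,20,-20,0,0,-0.1,60,0,25,-15,0,0,-0.1,60,0,20,0,0,0,-0.1,60,0,5,0,0,0,-0.04,60,0,0,0,0,0,0,60,0,0,0,0,0,0,60,0,0,0,0,0,0,60,0,0,0,0,0,0,60]

```text
clock: 28.9
tcp_pos: [0.4837, -0.0851, 0.1716]
orientation: [-3.099, -0.517, 0.0]
contact_force: [-0.8, 0.6, -0.2]
grip_width: 0.0599
```

```bash
python3 - <<'E'
from h import *
o=st(); p,d=grab_frame('wrist'); save('f1.png',p,1.5); np.savez('f1.npz',p=p,pos=o['tcp_pos'],ori=o['orientation'])
p,d=grab_frame('scene'); save('f2.png',p,6,(185,140,295,230)); 
E
```

```text
t 28.9 tcp [ 0.4837 -0.0851  0.1716] head,tilt [1.893e+01 1.000e-02] F [-0.76  0.59 -0.23] M [-0.002 -0.031  0.017] w 0.0599 j [-0.45  0.28  0.59  2.08 -0.2   0.84  0.59]
```

View pics/f1.png

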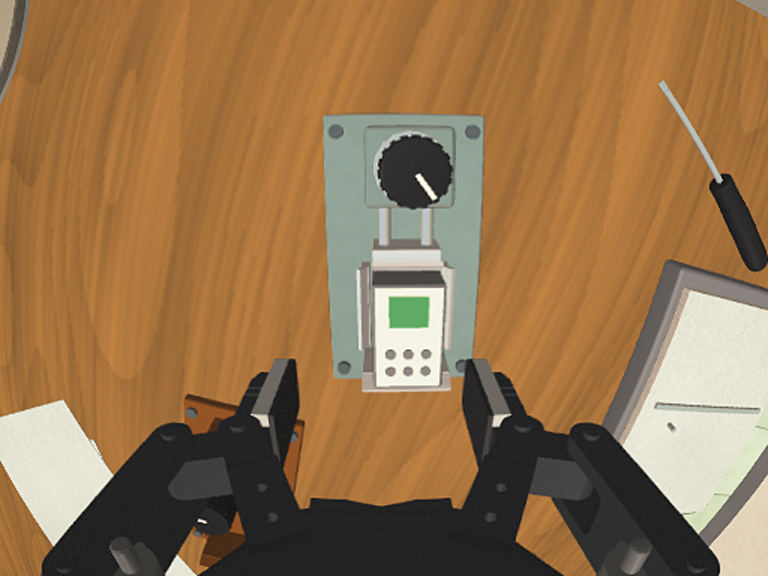

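View pics/f2.png

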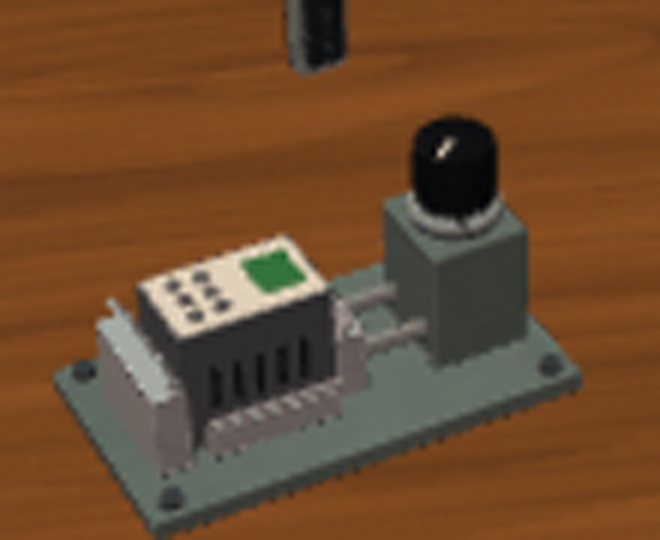

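servo_tool:
  increments: [15,0,0,0,0,0,60,25,0,0,0,0,0,60,25,0,0,0,0,0,60,10,0,0,0,0,0,60,0,0,0,0,0,0,60,0,0,0,0,0,0,60,0,0,0,0,0,0,60,0,0,0,0,0,0,60]

```text
clock: 30.0
tcp_pos: [0.5543, -0.0614, 0.1718]
orientation: [-3.099, -0.515, -0.0]
contact_force: [-0.6, 0.1, 0.2]
grip_width: 0.0602
```

```bash
python3 - <<'E'
from h import *
o=st(); p,d=grab_frame('wrist'); save('g1.png',p,1.5); save('g1c.png',p,8,(180,80,270,150)); save('g1m.png',p,5,(170,145,300,265)); np.savez('g1.npz',p=p,pos=o['tcp_pos'],ori=o['orientation'])
E
```

```text
t 30.0 tcp [ 0.5543 -0.0614  0.1718] head,tilt [1.888e+01 1.000e-02] F [-0.59  0.1   0.23] M [-0.035  0.04  -0.016] w 0.0602 j [-0.44  0.39  0.56  1.93 -0.26  0.9   0.58]
```

View pics/g1.png

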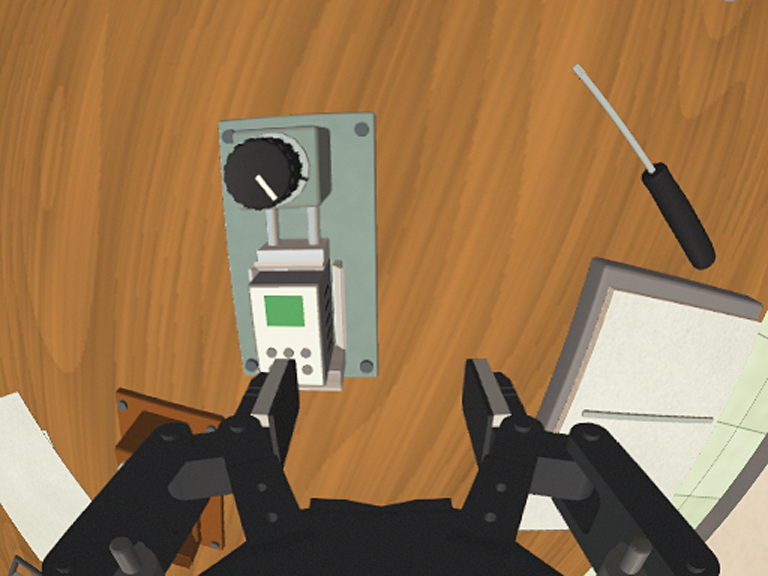

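View pics/g1c.png

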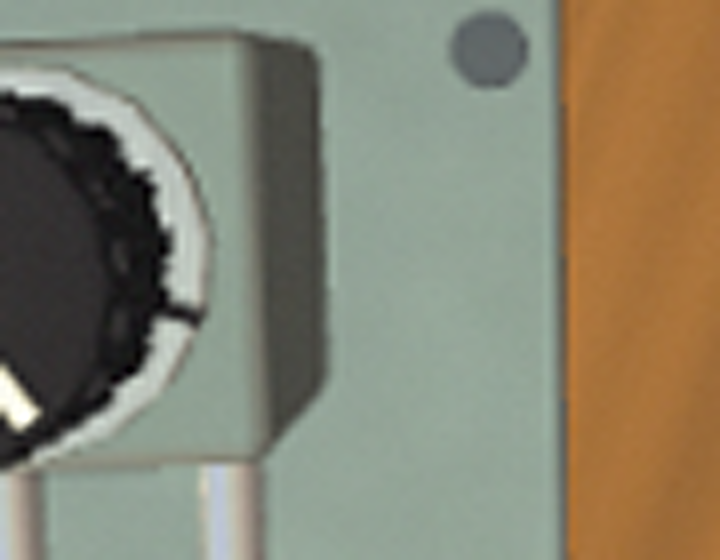

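View pics/g1m.png

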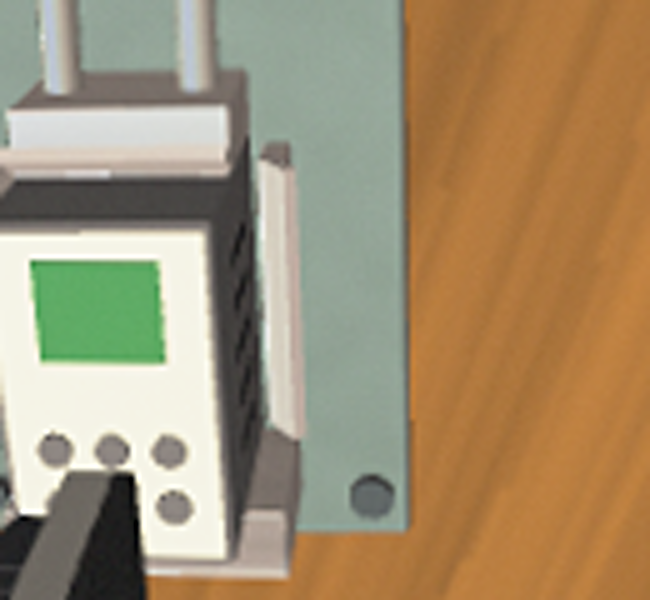

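```bash
python3 - <<'E'
from h import *
p=np.load('g1.npz')['p']; save('g1d.png',p,8,(145,80,220,150))
E
```

```text
(no output)
```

View pics/g1d.png

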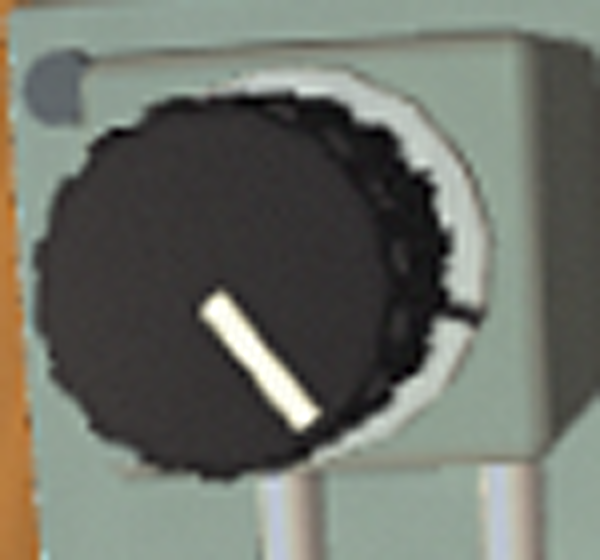

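```bash
python3 - <<'E'
from h import *
L=np.load('g1.npz'); o=dict(tcp_pos=L['pos'],orientation=L['ori'])
q=lambda U,V,z:wpix(o,(U+.5)/8-.5+145,(V+.5)/8-.5+80,z)
an=lambda v:np.degrees(np.arctan2(v[1],v[0]))
a,b=q(214,306,.109),q(308,418,.109)
print('line',an(b-a),np.linalg.norm(b-a)*1e3)
c=np.array([(q(40,285,.109)+q(390,250,.109))/2, [.4768,-.0145]])
for z in(.078,.079):
    m=q(478,319,z); n=q(445,309,z)
    print(z,'mark',an(m-n),[ (an(m-k),np.linalg.norm(m-k)*1e3) for k in (a,c[0],c[1])])
# initial line
L=np.load('w7.npz');o=dict(tcp_pos=L['pos'],orientation=L['ori'])
q=lambda U,V,z:wpix(o,(U+.5)/8-.5+215,(V+.5)/8-.5+75,z)
a,b=q(319,300,.109),q(378,156,.109);print('initial line',an(b-a),'mark',an(q(390,103,.079)-np.array([.4768,-.0145])))
E
```

```text
line -32.749455688098365 13.153632965895627
0.078 mark 0.5631478619032623 [(np.float64(4.446541644684892), np.float64(19.21150191129516)), (np.float64(-5.060835571508406), np.float64(20.45958739680917)), (np.float64(1.5098224973932604), np.float64(20.33208678321518))]
0.079 mark 0.5631478619033282 [(np.float64(4.829348713323947), np.float64(19.349497594596684)), (np.float64(-4.642487598367053), np.float64(20.574456717985353)), (np.float64(1.8910517703145007), np.float64(20.46329962599502))]
initial line 87.62762952160432 mark 86.88126591975073
```

The cap line is at -32.7° and the mark at about +1.7°, a slip of about 35 to 37°, which is two clicks. The jaw travel (3.7 mm) is a little under my measured gap (4.5 mm), so I'll check the seating from above the stop.

```bash
python3 - <<'E'
from h import *
plan([.5377,-.1919,.175],19.5,4,60)
E
```

```text
-14.5,29.5,-0.8,-0.0,-0.0,-0.003,60,
-14.6,29.5,-0.8,-0.0,-0.0,-0.003,60,
-14.7,29.5,-0.8,-0.0,-0.0,-0.003,60,
-14.8,29.4,-0.8,-0.0,-0.0,-0.003,60,
```

servo_tool:
  increments: [-8,15,-0.5,0,0,0,60,-15,30,-1,0,0,-0.004,60,-15,30,-1,0,0,-0.004,60,-13,28,-1,0,0,-0.004,60,-8,15,0,0,0,0,60,0,0,0,0,0,0,60,0,0,0,0,0,0,60,0,0,0,0,0,0,60]

```text
clock: 31.05
tcp_pos: [0.5381, -0.1905, 0.175]
orientation: [-3.094, -0.538, 0.0]
contact_force: [-0.1, 0.1, 0.8]
grip_width: 0.0601
```

```bash
python3 - <<'E'
from h import *
o=st(); p,d=grab_frame('wrist'); save('k1.png',p,1.5); save('k1c.png',p,5.5,(185,30,325,140)); np.savez('k1.npz',p=p,pos=o['tcp_pos'],ori=o['orientation'])
E
```

```text
t 31.05 tcp [ 0.5381 -0.1905  0.175 ] head,tilt [19.72  0.04] F [-0.12  0.09  0.76] M [-0.042 -0.034  0.039] w 0.0601 j [-0.21  0.41  0.58  1.89 -0.28  0.92  0.84]
```

View pics/k1.png

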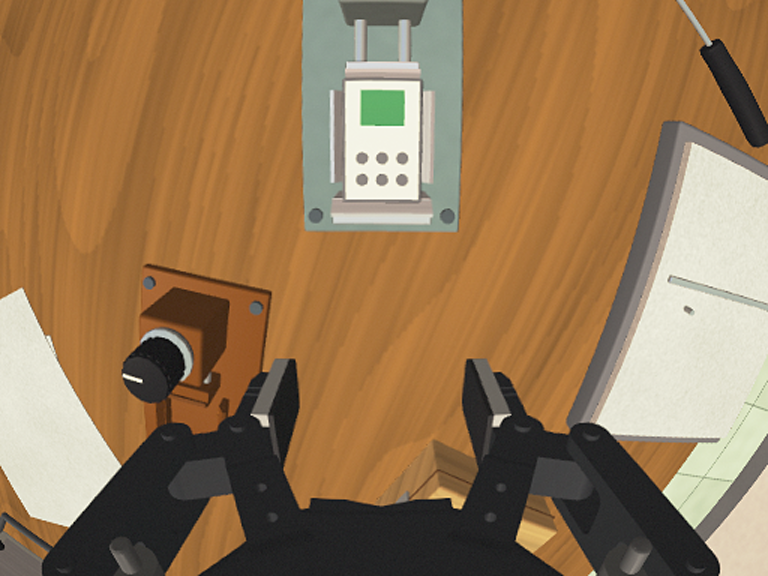

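View pics/k1c.png

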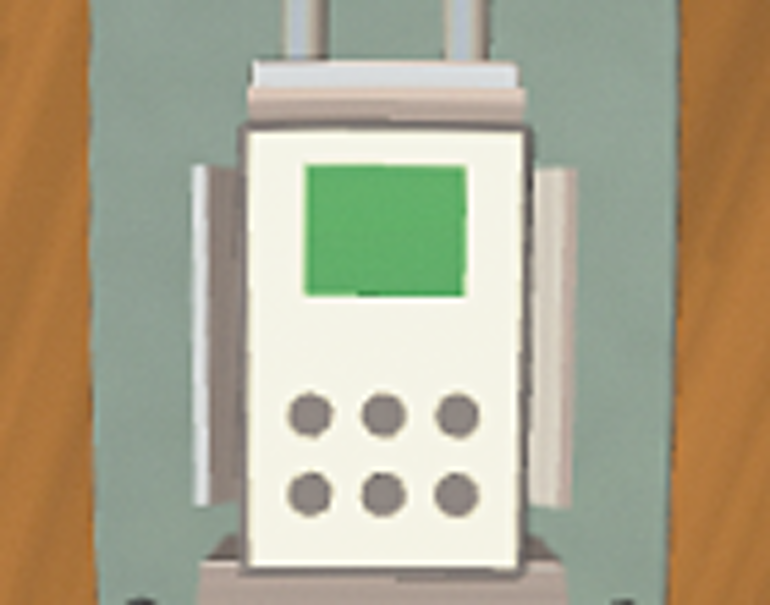

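```bash
python3 - <<'E'
from h import *
L=np.load('k1.npz'); o=dict(tcp_pos=L['pos'],orientation=L['ori'])
a=np.radians(19.5);ux=np.array([np.cos(a),np.sin(a)]);uy=np.array([-ux[1],ux[0]]);bay=np.array([.51035,-.10883])
def q(U,V,z,n):
    w=wpix(o,(U+.5)/5.5-.5+185,(V+.5)/5.5-.5+30,z)-bay; print(n,np.round([w@ux*1e3,w@uy*1e3],1))
for U,V in((240,124),(528,127)):q(U,V,.07,'mod front(jaw side)')
for U,V in((242,574),(524,574)):q(U,V,.07,'mod rear(stop side)')
for U,V in((203,562),(562,562)):q(U,V,.05,'stop edge40')
for U,V in((235,537),(535,537)):q(U,V,.01,'stop floor')
for U,V in((248,90),(527,90)):q(U,V,.061,'jaw lip?')
E
```

```text
mod front(jaw side) [-21.6  32.2]
mod front(jaw side) [20.9 31.9]
mod rear(stop side) [-21.7 -36.6]
mod rear(stop side) [ 21.3 -36.4]
stop edge40 [-29.8 -37.4]
stop edge40 [ 29.3 -37.1]
stop floor [-27.9 -38. ]
stop floor [ 28.6 -37.7]
jaw lip? [-21.2  38.8]
jaw lip? [21.5 39.1]
```

The module is square and seated: its centre reads y = -2.2 mm, where -2.5 is ideal, within camera error. The gripper is clear of everything. I'll hand in.

```bash
python3 - <<'E'
from h import *
print(hand_in())
E
```

```text
the job is handed in; nothing more can be done
None
```

The module is clamped in the bay, faceplate up, after two clutch clicks. I handed the job in at about 31 s with the gripper open and clear of everything. I never touched the other things on the bench or the brown look-alike.

**What I did:** I lowered the module to the bay floor, with a contact force of about 8 N, and let go. I then gripped the cap and turned it clockwise about 121° in all, taking the last part in small steps to feel the clicks, and let go again.

**Last checks:**
- **Clicks:** the twist on the wrist showed two ridge crossings, each followed by a spring-on of about -0.24 N m. The collar mark stayed still through the second one. After release the cap line was 34 to 37° past the collar mark, and two clicks is 36°.
- **Seating:** the module sits square. Its centre measured y ≈ -2.2 mm against -2.5 mm when fully against the stop. That is within camera error, so the pictures cannot rule out a gap of a few tenths of a millimetre.

**One disagreement:** the jaw travel worked out from the cap angle was about 3.7 mm, against the 4.5 mm of play I had measured by camera. I put this down to camera error, since the later seating check agreed with a fully seated module.

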